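Shut the high locker flap of the rattan shelf with the hook pole

TASK

The lift-up flap of the small locker at the top of the rattan shelf has been left standing open. Take the hook pole from its two rests, reach in past the shelf's front rail, slip the pole's hook into the flap's brass ring and with it swing the flap fully shut without letting it slam; then unhook and lay the pole back in its rests just as it lay, hook end away from you and pointing left. Let nothing but the pole touch the shelf and its flap, and leave the cup, jar and hairbrush where they stand.

Things in the scene. Friction and masses are not known exactly. Their poses are not given: they have to be found in the camera images.
- pole: Loose hook pole, 305 mm, 0.1 to 0.16 kg. Origin on its axis where to grip; x along it to the hook end, y to the side the hook points, z up as it lies. Square wooden handle 20 x 20 mm, x -100 to 90; brass ferrule 17 mm thick to x = 104; brass rod 8 mm thick to x = 200, there bent square to +y: the prong, 8 mm thick, reaching 50 mm from the axis, its last 10 mm bent slightly back.
- hook (a point): Middle of the pole's prong, at (200, 22, 0) mm in the pole's frame; same axes.
- pole_rest: Fixed dark wooden stand for the pole: base 260 x 50 x 10 mm, two saddles 16 mm thick at x = -80 and +70. Origin on the deck under its middle, x along the pole, z up. Notches: floor 50 mm above the deck, 31 mm wide, flaring up between horns 81 mm high, 75 mm over the horns. The resting pole's origin is 60 mm above this origin, axes parallel, so the prong lies level to +y.
- shelf: Fixed rattan shelf facing the robot. Origin on the deck under the middle of the flap's hinge line; x into the shelf (away from the robot), y left along the hinge, z up. Locker: x 0 to 115, y -142 to 142, z 154 to 314 mm, the flap its front. Below it a white drawer box up to z = 125, its knobs out to x = -20 mm. Four 28 mm posts, 378 high, at x -217 and 130, y -225 and 225, side rails between.
- front_rail (a point): Middle of the shelf's front rail (two 24 mm rattan rails, woven band between), at (-217, 0, 332) mm of the shelf's frame, same axes. The rail is 24 mm thick (x), 65 mm tall (z 300 to 365 mm over the deck) and spans the two front posts; it stands at the height of the open flap's ring, about 90 mm before it; below it the shelf is open down to the deck.
- flap (a joint): Opening angle (rad) of the locker flap, a framed cane panel 284 mm wide, 130 high, 12 thick, 0.2 to 0.3 kg, hung by its top edge on a hinge 300 mm above the deck. 0 = shut, upright at x -12 to 0 mm of the shelf, against a stop; 1.57 = level, out towards the robot. Stiff hinge: it stays where left and takes under 4 N at the ring to move.
- ring (a point): Centre of the brass ring eye on the flap's outer face near its free edge: hole 40 mm, wire 6 mm, hole axis along the hinge (the shelf's y), so the prong enters sideways. Turns with the flap, radius 131 mm. In the shelf's frame, flap at angle q: x = -125 sin q - 38 cos q, y = 0, z = 300 - 125 cos q + 38 sin q mm.
- cup: Green ceramic cup, 76 mm wide, 95 mm high, on the deck inside the shelf at its left. Origin: middle of its underside.
- jar: Closed white plastic jar, 64 mm wide, 85 mm high, on the deck inside the shelf at its right. Origin: middle of its underside.
- hairbrush: Wooden hairbrush lying bristles down in front of the shelf, to the left, 193 mm long along its x (handle to -x), 55 mm wide, 30 mm high. Origin on the deck at mid-length.

How it is judged:
On the way, in this order (a step that is already met when the one before it is completed fails the run):
1. the pole is lifted clear of its rests (z of pole in the frame of pole_rest above 0.11 m), for 0.2 s.
2. the hook is in the ring while the flap still stands open (distance between hook and ring below 0.026 m and value of joint flap above 1 rad), for 0.2 s.
3. the flap has been swung shut with the hook still in the ring (distance between hook and ring below 0.027 m and value of joint flap below 0.05 rad), for 0.2 s.
At the end, for the whole second after the job is handed in: Flap shut (under 0.05 rad); pole at rest in both notches (within 30 mm along, 12 mm across, 54 to 67 mm above the deck, square within 0.15 rad), hook end away from the robot, prong level to the left; cup, jar and hairbrush within 20 mm of where they stood (value of joint flap below 0.05 rad and x of pole in the frame of pole_rest between -0.03 and 0.03 m and y of pole in the frame of pole_rest between -0.012 and 0.012 m and z of pole in the frame of pole_rest between 0.054 and 0.067 m and x of hook in the frame of pole_rest above 0.15 m and y of hook in the frame of pole_rest above 0 m and angle between the x axis of pole and the x axis of pole_rest, either way round below 0.15 rad and angle between the z axis of pole and the z axis of pole_rest, either way round below 0.15 rad and linear speed of pole below 0.02 m/s and distance of each of cup, jar, hairbrush from where it was at the start of the episode below 0.02 m); the robot touches nothing.
It fails at once if the robot itself (arm, gripper or fingers) pushes on the shelf or its flap with more than 2 N (contact force between any of the arm, the fingers and shelf above 2 N).
It fails at once if the flap slams home (faster than 2.5 rad/s in the last 0.25 rad) (velocity of joint flap below -2.5 rad/s and value of joint flap below 0.25 rad).
It fails at once if a bystander is shoved more than 30 mm or tipped (distance of any of cup, jar, hairbrush from where it was at the start of the episode above 0.03 m or angle between any of cup, jar's own z axis and vertical above 0.4 rad).
It also fails if it takes over 67 s, if anything falls off the work surface, if the arm or the gripper's body presses on something with over 40 N, if the wrist force passes 120 N, or if a joint passes its speed limit or range.

ROBOT

A 7-joint arm with a two-finger parallel gripper is mounted at the origin on the work surface. World frame = base frame: x ahead of the robot, y to its left, z up, the work surface at z = 0. Lengths are in m, angles in rad, forces in N, time in s.
With the tool pointing down it reaches from about 0.4 to 0.875 m from the base axis. Payload 19.3 kg.
Tool frame: the origin (TCP) lies midway between the tips of the shut fingers; the grasp point (between the pads) lies 19 mm behind it (bot.pinch_z is the distance from the TCP to the grasp point, in m); z points along the fingers, y is the line along which they close (so a half turn about z gives the same grasp; the last joint's range is limited). The gripper opens to 85 mm and grips with 20 to 120 N. Pads are 22 mm wide; open, the fingers measure 114 mm over their backs; the gripper's body (76 mm by 85 mm) begins 54 mm behind the grasp point. The pads swing forward as they close: fully open they stand 13 mm farther back than shut.
Start: joints at [1.227, 0.521, -0.036, 1.599, 0.021, 1.021, -0.113], TCP at [0.169, -0.602, 0.231] pointing down, gripper open.
Joint ranges: [-2.91, 2.91], [-0.3, 2.13], [-1.5, 1.42], [0.17, 2.43], [-1.26, 4.41], [0.16, 1.93], [-2.52, 2.52]. Speed limits (rad/s): [1.89, 1.89, 2.39, 2.39, 3.01, 3.01, 3.01].

INTERFACE

Orientations are given as [roll, pitch, yaw] about the fixed x, y, z axes, in that order (R = Rz(yaw) Ry(pitch) Rx(roll)).
In Python, from workcell import observe, viewer, bot gives the robot as it stands. The module is installed in compiled form; this text tells all that it offers.
- The arm moves only by the tool play_rows, never from a script. Its argument "motion" is a list of rows, each a list of 7 numbers: the shift along the tool's x, y, z in cm, then the turn, a rotation vector about the tool's x, y, z in rad, then the opening, from -1 (shut) to 1 (fully open), so that 0 is half open. A call has exactly 5 rows; each row is the pose to reach, as a shift and turn from the pose commanded when the call began, along the tool's axes at that moment; what a row does not reach only later rows make up. A row lasts 1/10 s, in which the tool goes at most 50 mm and 8.59 degrees, less where a joint would pass 70% of its speed; a pose out of reach is approached as far as the arm can. A call with a gripper value outside its range is refused whole. The fingers move at their own pace and stop on an object; "squeeze" is the grip in N (left out, the last holds). Time passes only in rows, so rows that repeat a pose let the fingers close, or fill a call up. It gives the time, the measured TCP pose, the force, the opening and the grip force at its end, in the units of the state.
- observe(): the state, without advancing time (a new reading comes with each control period).
- viewer.grab_frame(name): name is "side" or "top" or "wrist"; returns (picture, depth): 384x512x3 uint8, red, green, blue; 384x512 float32, m along the optical axis (not along the pixel's ray), 0 where there is no reading.
- viewer.camera_info(name): a dict with "fx", "fy", "cx", "cy" (pixels), "R" (3x3) and "t" (3): a world point X has camera coordinates R X + t. Camera axes: x right, y down, z forward; pixel columns grow to the right and rows downward; lengths in m; the calibration is good to about 2 mm. The wrist camera is an equidistant fisheye: a pixel r from the principal point sees the ray r / f radians off the axis. A picture is of the moment at which its call begins: read the wrist's pose just before it. camera_info takes no time and is no camera call; for the wrist camera it gives the pose at the moment of the call.
- bot.job_done(): hands the job in; it is judged then, once.
The state is a dict: "clock": time; "qpos": joint angles; "qd": joint speeds; "joint_efforts": joint torques, N m; "position": TCP position; "tool_rot": TCP orientation; "force": force on the tool from outside, world axes, zero at the start; "moment": the same for the moment, N m; "grip_width": finger opening in m; "finger_force": force on a finger pad.
Only numpy, scipy, OpenCV 4.12 (cv2) and the standard library are available. Lean on these libraries where they do the work, as an engineer would, in place of code of your own. Each camera call takes 0.05 s, during which the arm holds its last target. There are 200 camera calls.

## Working session

There is one attempt and no reset: what is moved stays moved. The work goes in short steps, Python scripts to look and compute and a tool call to move; the robot and the scene stay as the last step left them, time stands still between calls to the robot, and variables do not carry over. Pictures are saved under pics/ and viewed, at most 10 in all, crops included, and the job is handed in when it is done.

Besides the shell and the picture viewer there is one more tool, called after "Emit:" as name(argument=value, ...), one argument or row to a line, values as JSON. play_rows: Moves the arm, as the interface text tells. Its arguments: {"type":"object","properties":{"motion":{"type":"array"},"squeeze":{"type":"number"}},"required":["motion"]}

```bash
mkdir -p pics; python3 - <<'E'
from workcell import observe, viewer, bot
import cv2,numpy as np
s=observe(); print(s, bot.pinch_z)
for n in("side","top"):
    p,d=viewer.grab_frame(n); np.savez(f"{n}0.npz",p=p,d=d,**viewer.camera_info(n)); cv2.imwrite(f"pics/{n}0.png",p[:,:,::-1])
    c=viewer.camera_info(n); print(n,c)
a=cv2.imread("pics/side0.png");b=cv2.imread("pics/top0.png")
E
```

```text
{'clock': 0.0, 'qpos': array([ 1.22681434,  0.5220293 , -0.03635456,  1.60001604,  0.02121572,
        1.02111465, -0.11277686]), 'qd': array([ 1.17964322e-03,  2.06640300e-05,  3.90784402e-04, -5.37574051e-04,
       -1.05401183e-03, -1.15825635e-03, -6.20559061e-04]), 'joint_efforts': array([-5.98905142e-03, -9.27155042e+01,  1.97800756e+00, -3.69957662e+01,
        1.77996507e-02,  8.13271705e-03, -5.13724444e-05]), 'position': array([ 0.16886317, -0.60139099,  0.23071304]), 'tool_rot': array([-3.14041399e+00,  8.53132670e-05,  2.73827125e-01]), 'force': array([-0.49005095, -0.04515194, -0.32955605]), 'moment': array([-0.00026328,  0.03992778,  0.01579483]), 'finger_force': 0.0, 'grip_width': 0.08533076389287352} 0.0187
side {'fx': 383.94698575618224, 'fy': 383.94698575618224, 'cx': 256.8832625667024, 'cy': 192.83542753018094, 'R': array([[-0.96426725, -0.26491638, -0.00282432],
       [-0.24461729,  0.89437348, -0.37451095],
       [ 0.10174008, -0.36043777, -0.92721819]]), 't': array([0.53393093, 0.20781316, 1.33564577])}
top {'fx': 402.38543457949066, 'fy': 402.38543457949066, 'cx': 257.47245649468994, 'cy': 193.16027091969866, 'R': array([[-2.08116218e-03, -9.99997776e-01,  3.41021301e-04],
       [-9.98425608e-01,  2.05877454e-03, -5.60541375e-02],
       [ 5.60533108e-02, -4.57142151e-04, -9.98427673e-01]]), 't': array([-0.03698618,  0.56397039,  1.37199995])}
```

View pics/side0.png

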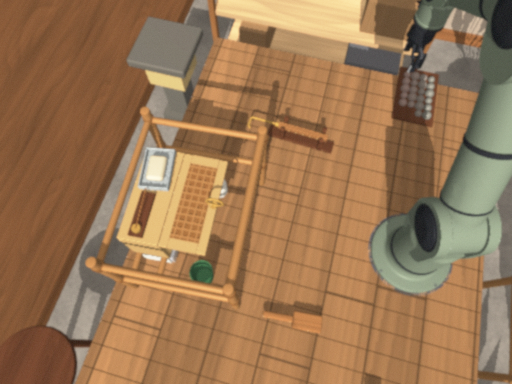

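View pics/top0.png

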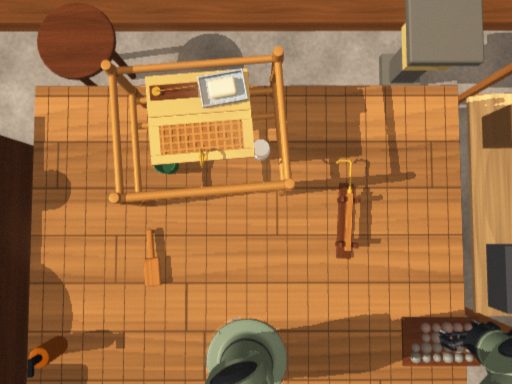

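The side view shows the shelf with its flap open (cane panel near (195,200)), the pole on its rest near (290,132) and the hairbrush near (293,318). In the top view the pole is near (346,205), the front posts at (115,198) and (289,184), and the ring near (203,158).

```bash
cat > h.py <<'E'
import numpy as np,cv2
def load(n): return dict(np.load(n))
def ray_z(c,u,v,z):
    d=c['R'].T@np.array([(u-c['cx'])/c['fx'],(v-c['cy'])/c['fy'],1]); o=-c['R'].T@c['t']
    return o+d*(z-o[2])/d[2]
def cloud(c):
    d=c['d'];v,u=np.indices(d.shape)
    P=np.stack([(u-c['cx'])/c['fx']*d,(v-c['cy'])/c['fy']*d,d],-1)
    return (P-c['t'])@c['R']
def proj(c,X):
    q=c['R']@np.asarray(X)+c['t']; return np.array([c['fx']*q[0]/q[2]+c['cx'],c['fy']*q[1]/q[2]+c['cy']])
E
python3 - <<'E'
from h import *
c=load('top0.npz');P=cloud(c);p=c['p']
# pole region
m=np.zeros(p.shape[:2],bool);m[150:260,325:375]=1
for zlo,zhi in((.045,.06),(.06,.075),(.075,.1)):
    k=m&(P[...,2]>zlo)&(P[...,2]<zhi); v,u=np.nonzero(k); print(zlo,k.sum(), P[k].min(0),P[k].max(0)) if k.any() else 0
k=m&(P[...,2]>.05)
for v in range(154,256,4):
    us=np.nonzero(k[v])[0]
    if len(us): print(v,us.min(),us.max(),[ (int(u),round(float(P[v,u,2]),3)) for u in us[::2]])
for n,(u,v) in dict(fl=(115,198),fr=(289,184),bl=(106,66),br=(278,54)).items():
    print(n,ray_z(c,u,v,.378),P[v,u])
print(P[135,200],P[120,175],P[150,225])
crop=np.hstack([cv2.resize(p[140:270,310:390],None,fx=4,fy=4,interpolation=cv2.INTER_CUBIC), cv2.resize(p[45:205,95:200+105],None,fx=2,fy=3.25,interpolation=cv2.INTER_CUBIC)])
cv2.imwrite('pics/c1.png',crop[:,:,::-1]);print(crop.shape)
E
```

```text
0.045 87 [ 0.37205368 -0.36039347  0.045034  ] [ 0.67593618 -0.30313236  0.0599798 ]
0.06 500 [ 0.37283931 -0.36447551  0.06002935] [ 0.67210243 -0.30120242  0.07498548]
0.075 86 [ 0.3799868  -0.37532959  0.07506533] [ 0.54713876 -0.3036203   0.08765705]
162 336 351 [(336, 0.063), (338, 0.064), (349, 0.062), (351, 0.065)]
166 350 351 [(350, 0.064)]
170 349 351 [(349, 0.061), (351, 0.062)]
174 349 351 [(349, 0.059), (351, 0.068)]
178 349 351 [(349, 0.066), (351, 0.064)]
182 349 350 [(349, 0.067)]
186 349 356 [(349, 0.063), (356, 1.401)]
190 347 351 [(347, 0.061), (349, 0.067), (351, 0.065)]
194 346 352 [(346, 0.057), (348, 0.068), (350, 0.072), (352, 0.07)]
198 340 368 [(340, 0.052), (342, 0.086), (344, 0.082), (347, 0.072), (349, 0.074), (351, 0.065), (353, 0.054), (355, 0.062), (357, 0.081), (359, 0.079), (368, 1.401)]
202 346 360 [(346, 0.066), (348, 0.065), (350, 0.067), (352, 0.074), (354, 0.058), (356, 0.072), (358, 0.084), (360, 0.082)]
206 346 352 [(346, 0.067), (348, 0.072), (350, 0.077), (352, 0.07)]
210 346 352 [(346, 0.068), (348, 0.071), (350, 0.068), (352, 0.064)]
214 34
[... 512 characters left out ...]
), (344, 0.06), (346, 0.067), (348, 0.066), (350, 0.068)]
246 325 358 [(325, 1.401), (340, 0.086), (342, 0.08), (345, 0.067), (347, 0.07), (349, 0.066), (351, 0.051), (353, 0.065), (355, 0.078), (357, 0.084)]
250 344 350 [(344, 0.058), (346, 0.068), (348, 0.071), (350, 0.071)]
fl [0.53196849 0.32469726 0.378     ] [0.53210004 0.32573609 0.37506473]
fr [ 0.56679675 -0.11845873  0.378     ] [ 0.56684169 -0.1185038   0.37743003]
bl [0.87463775 0.35411893 0.378     ] [0.87640869 0.35590401 0.37333507]
br [ 0.90555591 -0.09207256  0.378     ] [ 0.90532562 -0.09204261  0.37856189]
[0.70651245 0.11853819 0.31361501] [0.74786891 0.18698322 0.31450794] [0.66658995 0.05091788 0.30464714]
(520, 740, 3)
```

View pics/c1.png

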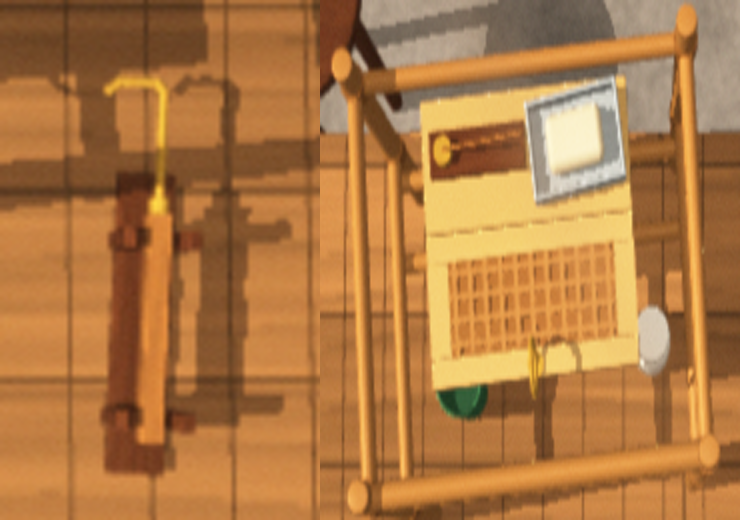

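The crop confirms the prong points left at the pole's far end (crop (110,85)). The flap is about level, and the brass ring stands near its front edge at crop (533,370).

```bash
cat >> h.py <<'E'
from scipy.spatial.transform import Rotation as Ro
def step(s,pos,rpy):
    R0=Ro.from_euler('xyz',s['tool_rot']); d=R0.inv().apply(np.array(pos)-s['position'])*100
    r=(R0.inv()*Ro.from_euler('xyz',rpy)).as_rotvec(); return np.round(d,2),np.round(r,3)
E
python3 - <<'E'
from h import *
c=load('top0.npz');P=cloud(c);p=c['p'];hsv=cv2.cvtColor(p,cv2.COLOR_RGB2HSV)
# pole handle: centreline between saddles, orange colour & z
A=[]
for v in list(range(205,242))+[250]:
    us=[u for u in range(338,362) if .062<P[v,u,2]<.08]
    A.append(ray_z(c,np.mean(us),v,.07))
A=np.array(A);f=np.polyfit(A[:,0],A[:,1],1);print('pole yaw',f[0],'y at .45',np.polyval(f,.45),'resid',np.std(A[:,1]-np.polyval(f,A[:,0])))
R=[ray_z(c,np.mean([u for u in range(346,354) if .05<P[v,u,2]<.08]),v,.064) for v in range(166,184)];R=np.array(R)
print('rod pts',R[0],R[-1], np.polyval(f,R[[0,-1],0]))
for u in range(337,350,2):
    vs=[v for v in range(155,168) if .05<P[v,u,2]<.08]
    if vs: print('prong',u,np.round(ray_z(c,np.mean(vs),u*0+np.mean(vs),.064) if 0 else ray_z(c,u,np.mean(vs),.064),4))
vs=[v for v in range(244,262) if .06<P[v,347,2]<.08];print('handle end',ray_z(c,347,max(vs)+.5,.07))
for uu in(341,357):
  for a,b in((190,206),(238,254)):
    vs=[v for v in range(a,b) if .07<P[v,uu,2]<.09]; print('horn',uu,ray_z(c,uu,np.mean(vs),.081) if vs else None)
# posts
for n,(u,v) in dict(fl=(115,198),fr=(289,184),bl=(106,66),br=(278,54)).items():
    w=np.s_[v-10:v+11,u-10:u+11];k=(P[w][...,2]>.368)&(P[w][...,2]<.39);print(n,k.sum(),np.round(P[w][k].mean(0),4))
# flap plane
o=np.array([.763,.1205]);a=.078;Rz=np.array([[np.cos(a),-np.sin(a)],[np.sin(a),np.cos(a)]])
S=P.copy();S[...,:2]=(P[...,:2]-o)@Rz
k=(S[...,0]>-.11)&(S[...,0]<-.02)&(abs(S[...,1])<.13)&(S[...,2]>.25)&(S[...,2]<.33);k[:105]=0
q=S[k];q=q[(q[:,2]>.28)];print('flap',len(q),np.polyfit(q[:,0],q[:,2],1));
for x in(-.11,-.08,-.05,-.02):
    t=S[(abs(S[...,0]-x)<.012)&(abs(S[...,1])<.12)&(S[...,2]>.25)];print(x,np.round(np.median(t[:,2]),4),len(t))
t=S[(S[...,0]>-.18)&(S[...,0]<-.09)&(abs(S[...,1])<.15)&(S[...,2]>.26)&(S[...,2]<.33)];print('flap front edge',np.percentile(t[:,0],[1,5]),np.percentile(t[:,1],[1,99]))
t=S[(S[...,0]>-.18)&(S[...,0]<-.06)&(abs(S[...,1])<.04)&(S[...,2]>.325)];print('ring pts',np.round(t,3)[:40:2],t.mean(0))
E
```

```text
pole yaw -0.06040161993027427 y at .45 -0.33712733339852813 resid 0.0006720722313478513
rod pts [ 0.65145954 -0.34922003  0.064     ] [ 0.59448359 -0.34502858  0.064     ] [-0.34929582 -0.34585438]
prong 337 [ 0.665  -0.3043  0.064 ]
prong 339 [ 0.6683 -0.311   0.064 ]
prong 341 [ 0.67   -0.3177  0.064 ]
prong 343 [ 0.67   -0.3244  0.064 ]
prong 345 [ 0.67   -0.3311  0.064 ]
prong 347 [ 0.67   -0.3378  0.064 ]
prong 349 [ 0.6683 -0.3445  0.064 ]
handle end [ 0.37140926 -0.33211086  0.07      ]
horn 341 [ 0.54045813 -0.31241564  0.081     ]
horn 341 [ 0.39023187 -0.31035482  0.081     ]
horn 357 [ 0.5370632  -0.36491676  0.081     ]
horn 357 [ 0.38687735 -0.36252168  0.081     ]
fl 100 [0.5326 0.327  0.377 ]
fr 93 [ 0.568  -0.119   0.3773]
bl 98 [0.877  0.3543 0.3772]
br 97 [ 0.9117 -0.0922  0.3765]
flap 3081 [0.03314399 0.31199121]
-0.11 0.3085 766
-0.08 0.3095 761
-0.05 0.3103 767
-0.02 0.3114 753
flap front edge [-0.12652287 -0.12558679] [-0.1380869   0.13957696]
ring pts [[-0.101  0.001  0.347]
 [-0.104  0.003  0.35 ]
 [-0.103 -0.001  0.346]
 [-0.107  0.003  0.354]
 [-0.107 -0.002  0.352]
 [-0.11   0.003  0.358]
 [-0.109 -0.002  0.35 ]
 [-0.113  0.     0.357]
 [-0.115  0.003  0.356]
 [-0.116 -0.002  0.355]
 [-0.119  0.001  0.358]
 [-0.121  0.003  0.359]
 [-0.122 -0.002  0.359]
 [-0.124  0.001  0.359]
 [-0.127  0.001  0.359]
 [-0.129  0.001  0.357]
 [-0.132  0.001  0.359]
 [-0.134  0.002  0.356]
 [-0.137  0.002  0.357]
 [-0.139  0.003  0.355]] [-1.23802465e-01  3.01213245e-04  3.51781045e-01]
```

```bash
python3 - <<'E'
from h import *
from workcell import observe
print(step(observe(),[.47,-.338,.22],[np.pi,0,-.06]))
print(step(observe(),[.46,-.338,.26],(Ro.from_euler('z',-.06)*Ro.from_euler('y',-.5)*Ro.from_euler('x',np.pi)).as_euler('xyz')))
E
```

```text
(array([ 36.11, -17.22,   1.09]), array([-0.001,  0.   ,  0.334]))
(array([ 35.15, -17.5 ,  -2.91]), array([-0.084,  0.496,  0.327]))
```

Emit:
play_rows(
  motion=[
    [4,-2,0,0,0,0.06,1],
    [8,-4,0,0,0,0.12,1],
    [12,-6,0,0,0,0.18,1],
    [16,-8,0,0,0,0.24,1],
    [20,-10,0.5,0,0,0.3,1],
  ],
)

```text
clock: 0.6
position: [0.3356, -0.4501, 0.2266]
tool_rot: [3.141, -0.0, -0.029]
force: [0.5, -1.2, -0.1]
grip_width: 0.0856
finger_force: 0.0
```

Emit:
play_rows(
  motion=[
    [4.5,-1,0,0,0,0.034,1],
    [9,-1.7,0,0,0,0.034,1],
    [13,-1.8,0.3,0,0,0.034,1],
    [17.6,-1.8,0.6,0,0,0.034,1],
    [17.6,-1.8,0.6,0,0,0.034,1],
  ],
)

```text
clock: 1.1
position: [0.5163, -0.4352, 0.2185]
tool_rot: [-3.139, -0.001, -0.055]
force: [-1.3, 1.5, -1.2]
grip_width: 0.0853
finger_force: 0.0
```

```bash
python3 - <<'E'
from h import *
from workcell import observe
s=observe();print(s['clock'],s['position'],s['tool_rot'],s['qpos'])
print(step(s,[.47,-.338,.22],[np.pi,0,-.06]))
E
```

```text
1.1 [ 0.51625469 -0.43521055  0.21847228] [-3.13922905e+00 -7.81205752e-04 -5.47417515e-02] [ 0.62711694  0.61614373 -0.02126439  1.46597657  0.01131013  1.06018788
 -1.02130921]
(array([-5.15, -9.45, -0.13]), array([-0.002, -0.001,  0.005]))
```

```bash
cat >> h.py <<'E'
def toolR(yaw,tilt):  # tilt>0: body leans back to robot
    return Ro.from_euler('z',yaw)*Ro.from_euler('y',-tilt)*Ro.from_euler('x',np.pi)
def go(s,grip,yaw,tilt,back=0):
    R=toolR(yaw,tilt);z=R.apply([0,0,1]);return step(s,np.array(grip)+z*(.0187-back),R.as_euler('xyz'))
E
python3 - <<'E'
from h import *
from workcell import observe
s=observe();g=[.4196,-.335,.06]
print(go(s,g,-.06,-.314,.12)); print(go(s,g,-.06,-.314,0))
E
```

```text
(array([-7.08, -9.45,  6.23]), array([-0.002, -0.315,  0.006]))
(array([-10.79,  -9.44,  17.64]), array([-0.002, -0.315,  0.006]))
```

Emit:
play_rows(
  motion=[
    [-1.5,-2.5,1,0,-0.08,0,1],
    [-3,-5,2,0,-0.16,0,1],
    [-4.5,-7.5,3,0,-0.24,0,1],
    [-6,-9.45,5,0,-0.315,0.006,1],
    [-7.1,-9.45,6.2,0,-0.315,0.006,1],
  ],
)

```text
clock: 1.6
position: [0.4462, -0.3357, 0.1563]
tool_rot: [-3.14, 0.319, -0.061]
force: [0.4, -1.1, -1.2]
grip_width: 0.0856
finger_force: 0.0
```

```bash
python3 - <<'E'
from h import *
from workcell import observe,viewer
s=observe();print(s['clock'],s['position'],s['tool_rot'],s['qpos'])
print(go(s,[.4196,-.335,.06],-.06,-.314,0))
p,d=viewer.grab_frame('wrist');cv2.imwrite('pics/w1.png',p[:,:,::-1])
p,d=viewer.grab_frame('top');cv2.imwrite('pics/t1.png',p[:,:,::-1])
E
```

```text
1.6 [ 0.44622348 -0.33571836  0.15629392] [-3.13984569  0.31944967 -0.06113536] [ 0.44640856  0.65773214  0.03064127  1.61857885  0.11535129  1.16258427
 -1.22046246]
(array([ 0.51,  0.11, 11.85]), array([-0.002,  0.005, -0.001]))
```

View pics/w1.png

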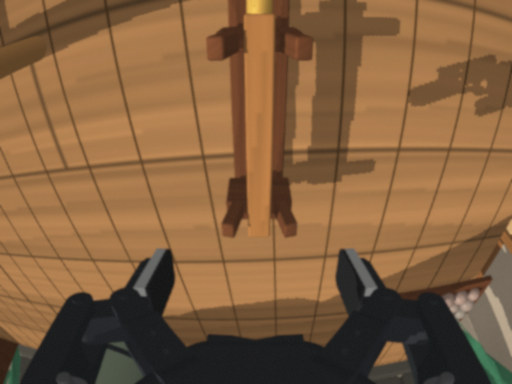

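The wrist picture shows the handle, column 259, centred between the fingers at columns 170 and 345. I'll descend and grip.

Emit:
play_rows(
  motion=[
    [0.2,0.1,3,0,0.005,0,1],
    [0.4,0.1,6,0,0.005,0,1],
    [0.5,0.1,9,0,0.005,0,1],
    [0.5,0.1,11,0,0.005,0,1],
    [0.5,0.1,11.9,0,0.005,0,1],
  ],
  squeeze=110,
)

```text
clock: 2.2
position: [0.4128, -0.3388, 0.0428]
tool_rot: [3.141, 0.311, -0.067]
force: [-0.3, 0.2, 0.3]
grip_width: 0.0856
finger_force: 0.0
```

Emit:
play_rows(
  motion=[
    [0,0,0,0,0,0,0.2],
    [0,0,0,0,0,0,-0.6],
    [0,0,0,0,0,0,-1],
    [0,0,0,0,0,0,-1],
    [0,0,0,0,0,0,-1],
  ],
  squeeze=110,
)

```text
clock: 2.7
position: [0.4142, -0.3385, 0.0446]
tool_rot: [3.14, 0.309, -0.066]
force: [-0.5, 1.2, 2.8]
grip_width: 0.018
finger_force: 107.2
```

```bash
python3 - <<'E'
from h import *
from workcell import observe,viewer
s=observe();print(s['clock'],s['position'],s['tool_rot'],s['qpos'],s['finger_force'],s['grip_width'],s['force'])
R=Ro.from_euler('xyz',s['tool_rot']);print('grip at',s['position']-R.apply([0,0,.0187]))
print(step(s,s['position']+[0,0,.15],s['tool_rot']))
E
```

```text
2.7 [ 0.41424404 -0.33853916  0.04458858] [ 3.14011078  0.30890351 -0.06617213] [ 0.47366669  0.77593494  0.03193835  1.74596763  0.13621102  0.90542014
 -1.23667719] 107.21591234207153 0.017982168987045136 [-0.45898299  1.1993335   2.84562836]
grip at [ 0.41991849 -0.33888743  0.06240344]
(array([ -4.56,   0.02, -14.29]), array([0., 0., 0.]))
```

Emit:
play_rows(
  motion=[
    [-0.6,0,-2,0,0,0,-1],
    [-1.6,0,-5,0,0,0,-1],
    [-2.6,0,-8,0,0,0,-1],
    [-3.6,0,-11,0,0,0,-1],
    [-4.6,0,-14.3,0,0,0,-1],
  ],
)

```text
clock: 3.2
position: [0.4131, -0.338, 0.1952]
tool_rot: [3.141, 0.31, -0.066]
force: [-0.0, 0.0, -1.2]
grip_width: 0.018
finger_force: 107.6
```

```bash
cat >> h.py <<'E'
E
python3 - <<'E'
from h import *
from workcell import observe,viewer
s=observe();print(s['clock'],s['position'],s['tool_rot'],s['qpos'],s['grip_width'],s['force'])
n='top';p,d=viewer.grab_frame(n);np.savez('top2.npz',p=p,d=d,**viewer.camera_info(n))
n='side';p2,d2=viewer.grab_frame(n);np.savez('side2.npz',p=p2,d=d2,**viewer.camera_info(n))
cv2.imwrite('pics/s2.png',np.hstack([p[100:300,260:420],p2[0:200,200:420]])[:,:,::-1])
# depth points of rod in top/side
for f in('top2.npz','side2.npz'):
    P=cloud(load(f)); k=(P[...,0]>.3)&(P[...,0]<.72)&(P[...,1]>-.42)&(P[...,1]<-.25)&(P[...,2]>.12)&(P[...,2]<.28)&((P[...,0]>.5))
    q=P[k];
    for x in np.arange(.5,.7,.02):
        t=q[abs(q[:,0]-x)<.01]
        if len(t): print(f,round(x,2),len(t),np.round(np.median(t,0),4),np.round(t[:,2].max(),3),np.round(t[:,1].max(),3))
E
```

```text
3.2 [ 0.41312979 -0.33802436  0.19520499] [ 3.14081121  0.31027076 -0.06629352] [ 0.47004264  0.56704574  0.03718702  1.67190206  0.11928554  1.18739675
 -1.19324179] 0.01799626714126797 [-0.02491505  0.04115652 -1.1557172 ]
top2.npz 0.5 18 [ 0.5053 -0.3374  0.2196] 0.225 -0.332
top2.npz 0.52 49 [ 0.52   -0.3396  0.2193] 0.225 -0.332
top2.npz 0.54 54 [ 0.5407 -0.3422  0.2184] 0.224 -0.334
top2.npz 0.56 42 [ 0.5583 -0.3441  0.2189] 0.223 -0.335
top2.npz 0.58 17 [ 0.5764 -0.3467  0.2148] 0.218 -0.339
top2.npz 0.6 21 [ 0.6    -0.3477  0.2124] 0.22 -0.345
top2.npz 0.62 19 [ 0.6208 -0.3487  0.2139] 0.218 -0.345
top2.npz 0.64 18 [ 0.6383 -0.3489  0.2121] 0.219 -0.346
top2.npz 0.66 46 [ 0.6659 -0.3325  0.2137] 0.219 -0.302
top2.npz 0.68 12 [ 0.6716 -0.3292  0.2149] 0.219 -0.314
side2.npz 0.5 22 [ 0.5045 -0.3388  0.2253] 0.233 -0.332
side2.npz 0.52 46 [ 0.5206 -0.3399  0.2232] 0.231 -0.333
side2.npz 0.54 46 [ 0.5396 -0.3397  0.2253] 0.232 -0.333
side2.npz 0.56 41 [ 0.5585 -0.3411  0.2237] 0.229 -0.335
side2.npz 0.58 21 [ 0.5769 -0.3459  0.2194] 0.226 -0.34
side2.npz 0.6 14 [ 0.6009 -0.3487  0.2178] 0.223 -0.345
side2.npz 0.62 15 [ 0.6202 -0.3497  0.2184] 0.223 -0.345
side2.npz 0.64 13 [ 0.642  -0.3514  0.2193] 0.227 -0.347
side2.npz 0.66 17 [ 0.663  -0.3511  0.2198] 0.224 -0.303
side2.npz 0.68 28 [ 0.6742 -0.3284  0.2202] 0.225 -0.306
```

View pics/s2.png

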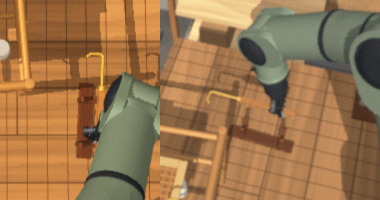

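The picture shows the pole held level above the rest, with the hook at left panel (92,55). Next I fit a simple arm model from the recorded poses to check reachability before choosing the tilts.

```bash
cat > k.py <<'E'
from h import *
import itertools
from scipy.optimize import least_squares
S=[([1.22681434,.5220293,-.03635456,1.60001604,.02121572,1.02111465,-.11277686],[.16886317,-.60139099,.23071304],[-3.14041399,8.5e-5,.273827]),
([.62711694,.61614373,-.02126439,1.46597657,.01131013,1.06018788,-1.02130921],[.51625469,-.43521055,.21847228],[-3.139229,-.00078,-.0547417]),
([.44640856,.65773214,.03064127,1.61857885,.11535129,1.16258427,-1.22046246],[.44622348,-.33571836,.15629392],[-3.13984569,.31944967,-.06113536]),
([.47366669,.77593494,.03193835,1.74596763,.13621102,.90542014,-1.23667719],[.41424404,-.33853916,.04458858],[3.14011078,.30890351,-.06617213]),
([.47004264,.56704574,.03718702,1.67190206,.11928554,1.18739675,-1.19324179],[.41312979,-.33802436,.19520499],[3.14081121,.31027076,-.06629352])]
def fk(q,p,s):
    h,L1,L2,d,o1,o7,a1,a2=p; e=Ro.from_euler
    R=e('z',s[0]*q[0]+o1)*e('y',q[1]);x=np.array([0,0,h])+R.apply([a1,0,L1])
    R=R*e('z',s[2]*q[2])*e('y',q[3]);x=x+R.apply([a2,0,L2])
    R=R*e('z',s[4]*q[4])*e('y',q[5])*e('z',s[6]*q[6]+o7);return x+R.apply([0,0,d]),R
def res(p,s):
    o=[]
    for q,x,r in S:
        X,R=fk(q,p,s);o+=list((X-x)*10)+list((R*Ro.from_euler('xyz',r).inv()).as_rotvec())
    return np.array(o+list((p[6:]-0)*.02)+[(p[0]-.37)*.02])
if __name__=='__main__':
    B=[]
    for s3,s5,s7 in itertools.product((-1,1),repeat=3):
      for o7 in(0,1.57,3.14,-1.57):
        s=[-1,1,s3,1,s5,1,s7]
        f=least_squares(res,[.37,.53,.42,.37,-.07,o7,0,0],args=(s,));B.append((f.cost,s,f.x))
    B.sort(key=lambda b:b[0])
    for b in B[:3]:print(b[0],b[1],np.round(b[2],4))
    np.savez('k.npz',p=B[0][2],s=B[0][1])
E
python3 k.py
```

```text
0.010765656784169637 [-1, 1, -1, 1, -1, 1, -1] [ 3.1780e-01  5.2770e-01  4.1290e-01  3.4600e-01 -9.8300e-02  1.4754e+00
  1.4000e-03 -2.3400e-02]
0.010765656784169707 [-1, 1, -1, 1, -1, 1, -1] [ 3.1780e-01  5.2770e-01  4.1290e-01  3.4600e-01 -9.8300e-02  1.4754e+00
  1.4000e-03 -2.3400e-02]
0.010765656784169832 [-1, 1, -1, 1, -1, 1, -1] [ 3.1780e-01  5.2770e-01  4.1290e-01  3.4600e-01 -9.8300e-02  1.4754e+00
  1.4000e-03 -2.3400e-02]
```

```bash
cat > k2.py <<'E'
import k
from k import *
def fk(q,p,s=None):
    h,L1,L2,d,a1,a2,a3,b1,b2,b3=p; e=Ro.from_euler
    R=e('z',-q[0])*e('y',q[1]);x=np.array([0,0,h])+R.apply([a1,b1,L1])
    R=R*e('z',-q[2])*e('y',q[3]);x=x+R.apply([a2,b2,L2])
    R=R*e('z',-q[4])*e('y',q[5]);x=x+R.apply([a3,b3,d]);return x,R*e('z',-q[6]+np.pi/2)
def res(p):
    o=[]
    for q,x,r in S:
        X,R=fk(q,p);o+=list((X-x)*10)+list((R*Ro.from_euler('xyz',r).inv()).as_rotvec())
    return np.array(o+list((p[4:])*.02)+[(p[0]-.37)*.02])
lo=np.array([-2.91,-.3,-1.5,.17,-1.26,.16,-2.52]);hi=np.array([2.91,2.13,1.42,2.43,4.41,1.93,2.52])
f=least_squares(res,[.37,.53,.42,.37,0,0,0,0,0,0])
def ik(pos,R,q0,tries=12):
    best=None;rg=np.random.default_rng(0)
    for i in range(tries):
        st=np.clip(np.array(q0)+(rg.normal(0,.5,7) if i else 0),lo+.02,hi-.02)
        def r(q):
            X,Q=fk(q,f.x);return np.r_[(X-pos)*10,(Q*R.inv()).as_rotvec()*3,(q-q0)*.003]
        g=least_squares(r,st,bounds=(lo+.01,hi-.01))
        X,Q=fk(g.x,f.x);e=np.linalg.norm(X-pos);a=(Q*R.inv()).magnitude()
        if best is None or e+.1*a<best[0]:best=(e+.1*a,e,a,g.x)
    return best
SH=np.array([.7657,.1209]);YAW=.0785
def sh2w(x,y,z): c,s=np.cos(YAW),np.sin(YAW);return np.array([SH[0]+c*x-s*y,SH[1]+s*x+c*y,z])
def toolpose(hook_s,pitch,yaw=YAW,D=.25,t0=-.31,side=.022):
    # hook point in shelf frame -> TCP pose; pitch nose-up
    Rp=Ro.from_euler('z',yaw)*Ro.from_euler('y',-pitch)
    grip=sh2w(*hook_s)-Rp.apply([D,side,0]); R=toolR(yaw,pitch+t0)
    return grip+R.apply([0,0,.0187]),R,grip
def ring(q): return np.array([-.125*np.sin(q)-.038*np.cos(q),0,.3-.125*np.cos(q)+.038*np.sin(q)])
E
python3 - <<'E'
from k2 import *
print(f.cost,np.round(f.x,3))
q0=[-.1,.3,0,2.2,0,.5,-.2]
for yaw in(.0785,.3,-.2):
  for q,p in((1.54,.65),(1.54,.58),(1.,.55),(.5,.5),(0,.45),(0,.3)):
    pos,R,g=toolpose(ring(q),p,yaw); b=ik(pos,R,q0); print(yaw,q,p,np.round(pos,3),'err',np.round(b[1:3],3),np.round(b[3],2))
E
```

```text
8.639014643463687e-07 [ 0.32   0.53   0.421  0.328 -0.     0.    -0.    -0.021 -0.037 -0.   ]
0.0785 1.54 0.65 [0.45  0.074 0.165] err [0. 0.] [-0.89  0.29  0.63  2.38 -0.48  0.21 -1.34]
0.0785 1.54 0.58 [0.438 0.073 0.179] err [0. 0.] [-0.83  0.24  0.56  2.34 -0.21  0.34 -1.61]
0.0785 1.0 0.55 [0.434 0.073 0.116] err [0. 0.] [-0.71  0.4   0.45  2.38 -0.6   0.2  -1.23]
0.0785 0.5 0.5 [0.459 0.075 0.07 ] err [0. 0.] [-0.57  0.53  0.33  2.3  -0.67  0.19 -1.15]
0.0785 0 0.45 [0.508 0.079 0.048] err [0. 0.] [-0.54  0.63  0.34  2.15 -0.61  0.3  -1.2 ]
0.0785 0 0.3 [0.491 0.077 0.082] err [0. 0.] [-0.56  0.6   0.38  2.06 -0.4   0.57 -1.38]
0.3 1.54 0.65 [0.462 0.033 0.165] err [0. 0.] [-0.34  0.26  0.21  2.35 -0.47  0.23 -0.99]
0.3 1.54 0.58 [0.451 0.03  0.179] err [0. 0.] [-0.4   0.23  0.26  2.3  -0.29  0.36 -1.17]
0.3 1.0 0.55 [0.448 0.028 0.116] err [0. 0.] [-0.34  0.38  0.2   2.34 -0.52  0.22 -0.93]
0.3 0.5 0.5 [0.473 0.029 0.07 ] err [0. 0.] [-0.3   0.52  0.17  2.27 -0.56  0.2  -0.89]
0.3 0 0.45 [0.522 0.031 0.048] err [0. 0.] [-0.33  0.62  0.22  2.12 -0.51  0.31 -0.95]
0.3 0 0.3 [0.506 0.026 0.082] err [0. 0.] [-0.41  0.59  0.32  2.03 -0.33  0.57 -1.13]
-0.2 1.54 0.65 [0.447 0.128 0.165] err [0. 0.] [-1.34  0.46  1.    2.34 -0.64  0.31 -1.63]
-0.2 1.54 0.58 [0.436 0.13  0.179] err [0. 0.] [-1.34  0.41  1.01  2.3  -0.47  0.43 -1.77]
-0.2 1.0 0.55 [0.431 0.131 0.116] err [0. 0.] [-1.11  0.5   0.73  2.34 -0.67  0.29 -1.61]
-0.2 0.5 0.5 [0.457 0.135 0.07 ] err [0. 0.] [-0.91  0.6   0.55  2.26 -0.74  0.27 -1.53]
-0.2 0 0.45 [0.505 0.141 0.048] err [0. 0.] [-0.8   0.68  0.49  2.11 -0.68  0.36 -1.56]
-0.2 0 0.3 [0.489 0.144 0.082] err [0. 0.] [-0.73  0.63  0.46  2.03 -0.49  0.6  -1.71]
```

```bash
cat > plan.py <<'E'
from k2 import *
SIDE=.024;T0=-.31
def box(p,c,h): return np.linalg.norm(np.maximum(np.abs(p-c)-h,0),axis=-1)
def w2s(P): c,s=np.cos(YAW),np.sin(YAW);d=P[...,:2]-SH;return np.stack([c*d[...,0]+s*d[...,1],-s*d[...,0]+c*d[...,1],P[...,2]],-1)
def clear(pos,R,p,yaw,q):
    Rp=Ro.from_euler('z',yaw)*Ro.from_euler('y',-p);g=pos-R.apply([0,0,.0187])
    xs=np.linspace(-.05,.14,30);hand=g+Rp.apply(np.c_[xs,0*xs,0*xs]);xs=np.linspace(.14,.25,25);y=np.linspace(0,.05,12)
    rod=g+Rp.apply(np.r_[np.c_[xs,0*xs+.002,0*xs],np.c_[0*y+.25,y+.002,0*y]])
    zz=np.linspace(-.054,-.3,20);bx=np.array([(a,b,z) for a in(-.0425,0,.0425) for b in(-.0425,0,.0425) for z in zz]);body=g+R.apply(bx)
    th=np.linspace(0,6.28,40);rg=ring(q)+np.c_[.023*np.cos(th),0*th,.023*np.sin(th)]
    xf=np.linspace(0,.13,40);fl=np.array([(x,o) for x in xf for o in(0,.006,.012)]);flap=np.c_[-fl[:,0]*np.sin(q)-fl[:,1]*np.cos(q),0*xf.repeat(3),.3-fl[:,0]*np.cos(q)+fl[:,1]*np.sin(q)]
    out=[]
    for P,r in((hand,.012),(rod,.004),(body,0.)):
        s=w2s(P);rail=box(s,np.array([-.217,0,.3325]),np.array([.012,.225,.0325])).min()-r
        post=min(box(s,np.array([-.217,y,.189]),np.array([.014,.014,.189])).min() for y in(-.225,.225))-r
        out+=[rail,post]
    s=w2s(rod); fd=np.inf
    m=abs(s[:,1])<.145
    if m.any(): fd=min(np.linalg.norm((s[m]-f_)[:,[0,2]],axis=1).min() for f_ in flap)-.004
    rd=min(np.linalg.norm(s-r_,axis=1).min() for r_ in rg)-.007
    return np.round(1000*np.array(out+[fd,rd])).astype(int), round(1000*min(hand[:,2].min()-.012,1)), round(1000*body[:,2].min())
def w2hook(w): d=np.array(w)[:2]-SH;c,s=np.cos(YAW),np.sin(YAW);return np.array([c*d[0]+s*d[1],-s*d[0]+c*d[1],w[2]])
if __name__=='__main__':
    W=[(w2hook([.671,-.3285,.212]),0,-.066,1.54),(w2hook([.52,-.19,.21]),0,.1,1.54),(w2hook([.51,-.03,.2]),0,.5,1.54),(np.array([-.165,-.075,.2]),0.1,.3,1.54),(np.array([-.145,-.075,.318]),.68,.2,1.54),(np.array([-.13,-.075,.328]),.65,.2,1.54),(np.array([-.13,0,.328]),.65,.2,1.54)]
    for q,p in((1.2,.5),(.8,.4),(.4,.4),(0,.43),(-.14,.45)): W.append((ring(q),p,.2,q))
    qp=observe_q=np.array(S[-1][0])
    print('      rail/post: hand,rod,body | flap ring | tailz bodyz')
    for a,b in zip(W[:-1],W[1:]):
        for t in(.33,.67,1):
            h=a[0]+(b[0]-a[0])*t;p=a[1]+(b[1]-a[1])*t;y=a[2]+(b[2]-a[2])*t;q=a[3]+(b[3]-a[3])*t
            pos,R,g=toolpose(h,p,y,.25,T0,SIDE);bk=ik(pos,R,qp,4);c=clear(pos,R,p,y,q)
            print(np.round(h,3),round(p,2),'e',np.round(bk[1:3],3),np.round(bk[3],2),*c);qp=bk[3]
E
python3 plan.py
```

```text
rail/post: hand,rod,body | flap ring | tailz bodyz
[-0.176 -0.391  0.211] 0.0 e [0. 0.] [ 0.46  0.48  0.02  1.84  0.14  1.11 -1.19] [                 197                  163                  163
                  124                  165                  151
 -9223372036854775808                  372] 199 250
[-0.223 -0.34   0.211] 0.0 e [0. 0.] [ 0.45  0.39  0.01  1.99  0.17  1.04 -1.18] [                 181                  147                  121
                   69                  169                  157
 -9223372036854775808                  333] 199 249
[-0.269 -0.291  0.21 ] 0 e [0. 0.] [ 0.43  0.3  -0.01  2.14  0.19  0.98 -1.18] [                 185                  155                  102
                   42                  194                  185
 -9223372036854775808                  304] 198 248
[-0.268 -0.238  0.207] 0.0 e [0. 0.] [ 0.39  0.29 -0.05  2.17  0.22  0.96 -1.15] [                 168                  136                   98
                   33                  187                  179
 -9223372036854775808                  264] 195 245
[-0.268
[... 3192 characters left out ...]
121  19  14] 49 130
[-0.038  0.     0.175] 0.43 e [0. 0.] [ 0.24  0.66 -0.6   2.09  0.82  0.5  -2.34] [173 150 181 186  12 120  19  16] 38 119
[-0.032  0.     0.174] 0.44 e [0. 0.] [ 0.24  0.66 -0.6   2.08  0.83  0.49 -2.35] [177 149 185 188   8 119  19  16] 35 116
[-0.026  0.     0.172] 0.44 e [0. 0.] [ 0.23  0.67 -0.59  2.07  0.84  0.49 -2.35] [182 149 190 191   2 118  19  16] 32 113
[-0.02   0.     0.171] 0.45 e [0. 0.] [ 0.23  0.68 -0.58  2.06  0.85  0.48 -2.36] [186 148 194 193   0 117  19  16] 28 110plan.py:21: RuntimeWarning: invalid value encountered in cast
  return np.round(1000*np.array(out+[fd,rd])).astype(int), round(1000*min(hand[:,2].min()-.012,1)), round(1000*body[:,2].min())
```

```bash
python3 - <<'E'
from plan import *
qp=np.array([.24,.66,-.6,2.09,.82,.5,-2.34]); qp2=np.array([-.54,.63,.34,2.15,-.6,.3,-1.2])
for yaw in(.2,.1,0.):
  for p in(.45,.5,.53):
    for q in(0.,-.14):
      pos,R,g=toolpose(ring(q),p,yaw,.25,T0,SIDE);b=ik(pos,R,qp2,6);c=clear(pos,R,p,yaw,0);print(yaw,p,q,np.round(b[1:3],3),np.round(b[3],2),*c)
from workcell import observe
s=observe()
pos,R,g=toolpose(w2hook([.52,-.19,.21]),0,.1,.25,T0,SIDE);print(step(s,pos,R.as_euler('xyz')))
s['position'],s['tool_rot']=pos,R.as_euler('xyz')
pos,R,g=toolpose(w2hook([.51,-.03,.2]),0,.5,.25,T0,SIDE);print(step(s,pos,R.as_euler('xyz')))
E
```

```text
0.2 0.45 0.0 [0. 0.] [-0.41  0.62  0.27  2.14 -0.55  0.3  -1.06] [175 150 183 186  15 120  19  16] 33 114
0.2 0.45 -0.14 [0. 0.] [-0.41  0.65  0.27  2.1  -0.55  0.32 -1.06] [186 148 194 193   0 117   2  -2] 28 110
0.2 0.5 0.0 [0. 0.] [-0.35  0.63  0.18  2.16 -0.56  0.19 -1.04] [181 150 187 187  22 120  19  16] 19 100
0.2 0.5 -0.14 [0. 0.] [-0.35  0.66  0.19  2.12 -0.56  0.21 -1.04] [192 148 199 195   6 117   2  -2] 15 96
0.2 0.53 0.0 [0. 0.] [-0.39  0.66  0.24  2.18 -0.96  0.17 -0.66] [184 150 190 188  28 120  19  16] 11 92
0.2 0.53 -0.14 [0. 0.] [-0.35  0.67  0.19  2.13 -0.76  0.17 -0.84] [195 148 202 196  11 117   2  -2] 7 88
0.1 0.45 0.0 [0. 0.] [-0.51  0.63  0.32  2.15 -0.59  0.3  -1.17] [174 171 181 194  23 140  22  15] 33 114
0.1 0.45 -0.14 [0. 0.] [-0.51  0.66  0.33  2.11 -0.59  0.32 -1.17] [185 170 193 201   6 140   4  -2] 28 110
0.1 0.5 0.0 [0. 0.] [-0.46  0.64  0.24  2.17 -0.62  0.19 -1.15] [179 171 186 195  30 140  22  15] 19 100
0.1 0.5 -0.14 [0. 0.] [-0.46  0.66  0.25  2.13 -0.61  0.21 -1.15] [190 170 198 202  14 140   4  -2] 15 96
0.1 0.53 0.0 [0. 0.] [-0.5   0.66  0.3 
[... 238 characters left out ...]
173 187 181 203  22 160  20  13] 33 114
0.0 0.45 -0.14 [0. 0.] [-0.6   0.67  0.38  2.11 -0.63  0.33 -1.29] [184 189 192 209   5 160   2  -2] 28 110
0.0 0.5 0.0 [0. 0.] [-0.57  0.65  0.31  2.17 -0.67  0.2  -1.26] [179 187 185 204  30 159  20  13] 19 100
0.0 0.5 -0.14 [0. 0.] [-0.56  0.68  0.32  2.13 -0.66  0.22 -1.26] [189 189 197 210  14 159   2  -2] 15 96
0.0 0.53 0.0 [0. 0.] [-0.6   0.67  0.35  2.19 -0.96  0.17 -0.98] [182 187 188 204  35 159  20  13] 11 92
0.0 0.53 -0.14 [0. 0.] [-0.56  0.69  0.3   2.14 -0.77  0.17 -1.16] [193 189 200 211  18 159   2  -2] 7 88
(array([-14.46,  -8.99,   5.11]), array([-0.047, -0.005, -0.16 ]))
(array([ 3.69, -6.25, -0.13]), array([-0.122, -0.   , -0.381]))
```

Emit:
play_rows(
  motion=[
    [-3,-1.9,1,-0.01,0,-0.032,-1],
    [-6,-3.7,2,-0.02,0,-0.064,-1],
    [-9,-5.5,3,-0.03,0,-0.096,-1],
    [-12,-7.3,4.2,-0.04,-0.005,-0.13,-1],
    [-14.5,-9,5.1,-0.047,-0.005,-0.16,-1],
  ],
  squeeze=120,
)

```text
clock: 3.8
position: [0.2642, -0.2372, 0.1891]
tool_rot: [-3.137, 0.315, 0.103]
force: [0.6, -0.2, -0.9]
grip_width: 0.0181
finger_force: 118.0
```

Emit:
play_rows(
  motion=[
    [0.7,-1.2,0,-0.024,0,-0.076,-1],
    [1.5,-2.5,0,-0.048,0,-0.152,-1],
    [2.2,-3.7,0,-0.072,0,-0.228,-1],
    [3,-5,-0.1,-0.096,0,-0.304,-1],
    [3.7,-6.25,-0.1,-0.122,0,-0.381,-1],
  ],
)

```text
clock: 4.3
position: [0.2958, -0.1716, 0.1789]
tool_rot: [-3.136, 0.313, 0.508]
force: [0.2, 0.3, -1.2]
grip_width: 0.0181
finger_force: 118.1
```

```bash
cat > nx.py <<'E'
# usage: nx.py x y z pitch yaw [x y z pitch yaw ...] (hook target, shelf frame) -> steps chained from the present pose
import sys
from plan import *
from workcell import observe
def hook_now(s,D=.25,t0=T0,side=SIDE):
    R=Ro.from_euler('xyz',s['tool_rot']);g=s['position']-R.apply([0,0,.0187])
    Rp=R*toolR(0,t0).inv();x=Rp.apply([1,0,0])
    return w2hook(g+Rp.apply([D,side,0])),np.arcsin(x[2]),np.arctan2(x[1],x[0])
if __name__=='__main__':
    s=observe();h,p,y=hook_now(s);print('t',s['clock'],'hook',np.round(h,4),'pitch',round(p,3),'yaw',round(y,3),'F',np.round(s['force'],1),'w',round(s['grip_width'],4),'q',np.round(s['qpos'],2))
    a=np.array(sys.argv[1:],float).reshape(-1,5);qp=s['qpos']
    for r in a:
        pos,R,g=toolpose(r[:3],r[3],r[4],.25,T0,SIDE);d,v=step(s,pos,R.as_euler('xyz'));b=ik(pos,R,qp,5);qp=b[3]
        print('->',r,'shift',d,'turn',v,'ikerr',np.round(b[1:3],3),np.round(qp,2));s=dict(s,position=pos,tool_rot=R.as_euler('xyz'))
E
python3 nx.py -.165 -.078 .2 .1 .3  -.142 -.078 .318 .62 .15 -.13 -.078 .328 .62 .15
```

```text
t 4.3 hook [-0.2686 -0.127   0.1961] pitch -0.003 yaw 0.506 F [ 0.2  0.3 -1.2] w 0.0181 q [ 0.28  0.29 -0.14  2.21  0.28  0.92 -1.12]
-> [-0.165 -0.078  0.2    0.1    0.3  ] shift [11.92 -5.36 -1.5 ] turn [0.048 0.103 0.2  ] ikerr [0. 0.] [ 0.12  0.36 -0.18  2.14  0.15  0.86 -1.44]
-> [-0.142 -0.078  0.318  0.62   0.15 ] shift [ 7.47 -2.48 -1.41] turn [-0.008  0.519  0.152] ikerr [0. 0.] [ 0.07  0.25 -0.16  2.37  0.09  0.21 -1.58]
-> [-0.13  -0.078  0.328  0.62   0.15 ] shift [ 1.44  0.09 -0.59] turn [0. 0. 0.] ikerr [0. 0.] [ 0.08  0.24 -0.17  2.34  0.08  0.25 -1.57]
```

Emit:
play_rows(
  motion=[
    [2.4,-1.1,-0.3,0.01,0.02,0.04,-1],
    [4.8,-2.1,-0.6,0.02,0.04,0.08,-1],
    [7.2,-3.2,-0.9,0.03,0.06,0.12,-1],
    [9.6,-4.3,-1.2,0.04,0.08,0.16,-1],
    [11.9,-5.4,-1.5,0.048,0.103,0.2,-1],
  ],
)

```text
clock: 4.8
position: [0.3733, -0.067, 0.1566]
tool_rot: [-3.141, 0.209, 0.295]
force: [1.2, -0.1, -1.9]
grip_width: 0.0178
finger_force: 118.1
```

```bash
python3 nx.py -.152 -.078 .26 .36 .22 -.142 -.078 .318 .62 .15 -.13 -.078 .328 .62 .15
```

```text
t 4.8 hook [-0.1643 -0.0788  0.1999] pitch 0.101 yaw 0.295 F [ 1.2 -0.1 -1.9] w 0.0178 q [ 0.12  0.37 -0.18  2.14  0.15  0.86 -1.44]
-> [-0.152 -0.078  0.26   0.36   0.22 ] shift [ 3.07 -1.57 -0.31] turn [0.006 0.259 0.075] ikerr [0. 0.] [ 0.14  0.28 -0.21  2.26  0.09  0.55 -1.48]
-> [-0.142 -0.078  0.318  0.62   0.15 ] shift [ 4.4  -1.25  0.05] turn [-0.013  0.26   0.069] ikerr [0. 0.] [ 0.08  0.25 -0.17  2.37  0.09  0.21 -1.59]
-> [-0.13  -0.078  0.328  0.62   0.15 ] shift [ 1.44  0.09 -0.59] turn [0. 0. 0.] ikerr [0. 0.] [ 0.08  0.24 -0.17  2.34  0.08  0.25 -1.58]
```

My model predicts the controller's joints exactly, so I'll carry on.

Emit:
play_rows(
  motion=[
    [0.6,-0.3,-0.1,0,0.052,0.015,-1],
    [1.2,-0.6,-0.1,0,0.104,0.03,-1],
    [1.8,-0.9,-0.2,0,0.156,0.045,-1],
    [2.4,-1.2,-0.3,0,0.208,0.06,-1],
    [3.1,-1.6,-0.3,0.006,0.26,0.075,-1],
  ],
)

```text
clock: 5.3
position: [0.3978, -0.0435, 0.1534]
tool_rot: [3.141, -0.052, 0.221]
force: [-0.1, -0.0, -1.8]
grip_width: 0.0181
finger_force: 118.1
```

Emit:
play_rows(
  motion=[
    [0.9,-0.25,0,0,0.052,0.014,-1],
    [1.8,-0.5,0,-0.01,0.104,0.028,-1],
    [2.7,-0.75,0,-0.01,0.156,0.042,-1],
    [3.6,-1,0,-0.01,0.208,0.056,-1],
    [4.4,-1.25,0.05,-0.013,0.26,0.069,-1],
  ],
)

```text
clock: 5.8
position: [0.4381, -0.0217, 0.1552]
tool_rot: [3.141, -0.312, 0.151]
force: [0.7, -0.3, -1.0]
grip_width: 0.018
finger_force: 118.1
```

```bash
python3 nx.py -.13 -.078 .328 .62 .15 -.13 0 .328 .62 .15; python3 - <<'E'
from h import *
from workcell import viewer
for n in('top','side'):
    p,d=viewer.grab_frame(n);np.savez(n+'3.npz',p=p,d=d,**viewer.camera_info(n))
    (t if 0 else None)
a=load('top3.npz')['p'][130:230,150:310];b=load('side3.npz')['p'][120:300,160:300]
cv2.imwrite('pics/i3.png',np.hstack([cv2.resize(a,(448,300),interpolation=3),cv2.resize(b,(300,300),interpolation=3)])[:,:,::-1])
E
```

```text
t 5.8 hook [-0.1426 -0.0781  0.3187] pitch 0.622 yaw 0.151 F [ 0.7 -0.3 -1. ] w 0.018 q [ 0.09  0.25 -0.18  2.38  0.11  0.21 -1.6 ]
-> [-0.13  -0.078  0.328  0.62   0.15 ] shift [ 1.46  0.05 -0.55] turn [ 0.    -0.002  0.001] ikerr [0. 0.] [ 0.1   0.24 -0.19  2.34  0.1   0.25 -1.59]
-> [-0.13   0.     0.328  0.62   0.15 ] shift [ 0.53 -7.78  0.17] turn [0. 0. 0.] ikerr [0. 0.] [-0.25  0.23 -0.05  2.36  0.23  0.25 -1.93]
```

View pics/i3.png

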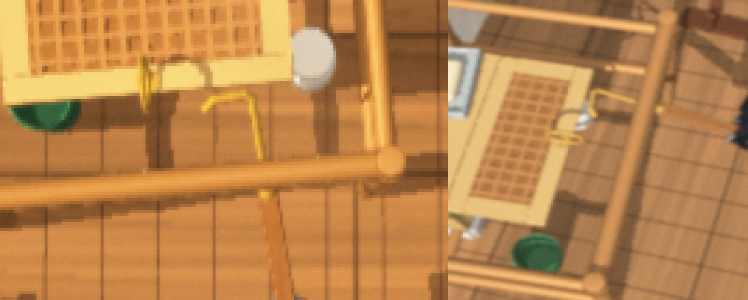

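The hook is behind the rail at left panel (230,98), right of the ring at (146,83) and just in front of the flap edge. I'll measure the prong against the ring in both views.

```bash
python3 - <<'E'
from plan import *
for f in('top3.npz','side3.npz'):
    c=load(f);s=w2s(cloud(c));z=s[...,2]
    k=(s[...,0]>-.20)&(s[...,0]<-.09)&(s[...,1]>-.125)&(s[...,1]<-.03)&(z>.29)&(z<.37);q=s[k]
    for y in np.arange(-.12,-.03,.01):
        t=q[abs(q[:,1]-y)<.005]
        if len(t):print(f,'prong y',round(y,3),len(t),np.round(np.median(t,0),4))
    k=(s[...,0]>-.18)&(s[...,0]<-.085)&(abs(s[...,1])<.02)&(z>.32)&(z<.38);q=s[k];print('ring',len(q),q.min(0).round(4),q.max(0).round(4),np.median(q,0).round(4))
E
```

```text
top3.npz prong y -0.12 55 [-0.112  -0.1202  0.3081]
top3.npz prong y -0.11 52 [-0.1113 -0.1099  0.3085]
top3.npz prong y -0.1 104 [-0.1285 -0.1002  0.3083]
top3.npz prong y -0.09 65 [-0.1148 -0.0901  0.3082]
top3.npz prong y -0.08 63 [-0.1123 -0.08    0.3091]
top3.npz prong y -0.07 64 [-0.1151 -0.07    0.3085]
top3.npz prong y -0.06 70 [-0.1161 -0.06    0.3094]
top3.npz prong y -0.05 59 [-0.1119 -0.0506  0.3084]
top3.npz prong y -0.04 51 [-0.111  -0.0401  0.3088]
ring 53 [-0.1498 -0.0025  0.3221] [-0.1026  0.0038  0.3618] [-1.243e-01  1.000e-04  3.541e-01]
side3.npz prong y -0.12 39 [-0.1082 -0.1186  0.3081]
side3.npz prong y -0.11 39 [-0.111  -0.1092  0.3077]
side3.npz prong y -0.1 84 [-0.1388 -0.1     0.3073]
side3.npz prong y -0.09 49 [-0.1142 -0.09    0.3088]
side3.npz prong y -0.08 51 [-0.1101 -0.0791  0.3093]
side3.npz prong y -0.07 51 [-0.1125 -0.07    0.3093]
side3.npz prong y -0.06 53 [-0.1137 -0.0599  0.3093]
side3.npz prong y -0.05 45 [-0.1084 -0.05    0.3086]
side3.npz prong y -0.04 46 [-0.1087 -0.0397  0.3083]
ring 57 [-0.1468 -0.005   0.3201] [-0.0973  0.0039  0.3625] [-0.1222  0.0012  0.3488]
```

```bash
python3 - <<'E'
from plan import *
for f in('top3.npz','side3.npz'):
    c=load(f);s=w2s(cloud(c));z=s[...,2]
    k=(s[...,0]>-.18)&(s[...,0]<-.133)&(s[...,1]>-.12)&(s[...,1]<-.03)&(z>.27)&(z<.37);q=s[k]
    for y in np.arange(-.115,-.03,.01):
        t=q[abs(q[:,1]-y)<.005]
        if len(t):print(f,'prong y',round(y,3),len(t),np.round(np.median(t,0),4),t[:,0].min().round(4),t[:,0].max().round(4),t[:,2].max().round(4))
E
```

```text
top3.npz prong y -0.105 27 [-0.1629 -0.1026  0.3023] -0.1785 -0.1428 0.3199
top3.npz prong y -0.095 25 [-0.15   -0.0976  0.314 ] -0.1779 -0.1361 0.3235
top3.npz prong y -0.085 10 [-0.1414 -0.085   0.3198] -0.144 -0.1388 0.3254
top3.npz prong y -0.075 11 [-0.1409 -0.0766  0.3207] -0.1445 -0.1379 0.3253
top3.npz prong y -0.065 13 [-0.143  -0.0633  0.3193] -0.1474 -0.1393 0.3234
top3.npz prong y -0.055 14 [-0.1483 -0.0554  0.3162] -0.1521 -0.1414 0.3194
side3.npz prong y -0.105 21 [-0.1631 -0.1028  0.3007] -0.18 -0.1349 0.3179
side3.npz prong y -0.095 29 [-0.1498 -0.0987  0.3104] -0.1781 -0.1334 0.3205
side3.npz prong y -0.085 9 [-0.138  -0.0873  0.3211] -0.1399 -0.1348 0.3248
side3.npz prong y -0.075 11 [-0.1384 -0.0756  0.3196] -0.1413 -0.1344 0.3225
side3.npz prong y -0.065 8 [-0.1406 -0.0641  0.3207] -0.1435 -0.1363 0.3242
side3.npz prong y -0.055 12 [-0.1449 -0.0556  0.3171] -0.1479 -0.1386 0.3221
```

Emit:
play_rows(
  motion=[
    [0.9,0,-0.3,0,0,0,-1],
    [1.8,0.1,-0.7,0,0,0,-1],
    [1.8,-1.5,-0.7,0,0,0,-1],
    [1.9,-3,-0.7,0,0,0,-1],
    [2,-4.5,-0.6,0,0,0,-1],
  ],
)

```text
clock: 6.4
position: [0.4489, 0.0252, 0.1678]
tool_rot: [3.141, -0.31, 0.15]
force: [-0.4, -1.3, -1.1]
grip_width: 0.0177
finger_force: 118.1
```

```bash
python3 nx.py -.127 -.0 .331 .62 .15
```

```text
t 6.4 hook [-0.1279 -0.0325  0.3309] pitch 0.62 yaw 0.15 F [-0.4 -1.3 -1.1] w 0.0177 q [-0.1   0.23 -0.11  2.35  0.17  0.26 -1.79]
-> [-0.127 -0.     0.331  0.62   0.15 ] shift [ 0.3  -3.24  0.08] turn [ 0.001 -0.    -0.   ] ikerr [0. 0.] [-0.24  0.23 -0.06  2.35  0.23  0.26 -1.93]
```

Emit:
play_rows(
  motion=[
    [0.1,-1.1,0,0,0,0,-1],
    [0.2,-2.2,0,0,0,0,-1],
    [0.3,-3.2,0.1,0,0,0,-1],
    [0.3,-3.2,0.1,0,0,0,-1],
    [0.3,-3.2,0.1,0,0,0,-1],
  ],
)

```text
clock: 6.9
position: [0.4468, 0.0568, 0.1673]
tool_rot: [3.141, -0.31, 0.151]
force: [0.5, -0.1, -1.5]
grip_width: 0.0179
finger_force: 118.1
```

```bash
python3 - <<'E'
import numpy as np,subprocess
from plan import ring
W=[]
for q,p in((1.3,.55),(1.05,.46),(.8,.4),(.55,.4),(.3,.42),(.1,.46),(-.05,.49)):
    W+=[*ring(q),p,.15 if q>.5 else .11]
print(subprocess.run(['python3','nx.py']+[f'{w:.4f}' for w in W],capture_output=True,text=True).stdout)
from workcell import viewer
import cv2
from h import *
a=viewer.grab_frame('top')[0][130:230,150:310];b=viewer.grab_frame('side')[0][120:300,160:300]
cv2.imwrite('pics/i4.png',np.hstack([cv2.resize(a,(448,300),interpolation=3),cv2.resize(b,(300,300),interpolation=3)])[:,:,::-1])
E
```

```text
t 6.9 hook [-0.1274 -0.0005  0.3304] pitch 0.62 yaw 0.151 F [ 0.5 -0.1 -1.5] w 0.0179 q [-0.24  0.23 -0.06  2.35  0.23  0.26 -1.92]
-> [-0.1306  0.      0.3032  0.55    0.15  ] shift [-1.74 -0.1   0.8 ] turn [ 0.001 -0.07   0.001] ikerr [0. 0.] [-0.21  0.26 -0.09  2.33  0.19  0.32 -1.89]
-> [-0.1273  0.      0.2708  0.46    0.15  ] shift [-1.21  0.02  1.05] turn [ 0.   -0.09 -0.  ] ikerr [0. 0.] [-0.18  0.3  -0.12  2.3   0.15  0.4  -1.84]
-> [-0.1161  0.      0.2402  0.4     0.15  ] shift [0.12 0.08 1.75] turn [-0.   -0.06 -0.  ] ikerr [0. 0.] [-0.17  0.36 -0.13  2.25  0.13  0.44 -1.82]
-> [-0.0977  0.      0.2133  0.4     0.15  ] shift [1.59 0.13 2.84] turn [0. 0. 0.] ikerr [0. 0.] [-0.17  0.44 -0.11  2.23  0.15  0.39 -1.83]
-> [-0.0732  0.      0.1918  0.42    0.11  ] shift [ 2.36 -0.73  2.83] turn [-0.004  0.02   0.04 ] ikerr [0. 0.] [-0.23  0.52 -0.06  2.2   0.16  0.32 -1.89]
-> [-0.0503  0.      0.1794  0.46    0.11  ] shift [2.54 0.07 2.43] turn [-0.    0.04  0.  ] ikerr [0. 0.] [-0.24  0.58 -0.03  2.17  0.18  0.25 -1.9 ]
-> [-0.0317  0.      0.1733  0.49    0.11  ] shift [2.04 0.06 1.59] turn [0.   0.03 0.  ] ikerr [0. 0.] [-0.25  0.62 -0.02  2.14  0.18  0.2  -1.9 ]
```

View pics/i4.png

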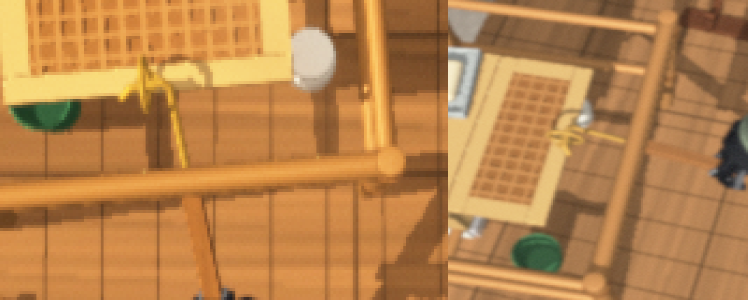

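The prong is through the ring (left panel (146,85)), so I'll pull the flap down in steps.

Emit:
play_rows(
  motion=[
    [-0.35,0,0.15,0,-0.014,0,-1],
    [-0.7,0,0.3,0,-0.028,0,-1],
    [-1.05,-0.1,0.5,0,-0.042,0,-1],
    [-1.4,-0.1,0.65,0,-0.056,0,-1],
    [-1.75,-0.1,0.8,0,-0.07,0,-1],
  ],
)

```text
clock: 7.5
position: [0.4319, 0.0557, 0.1537]
tool_rot: [3.141, -0.239, 0.15]
force: [0.7, -0.3, -0.5]
grip_width: 0.0178
finger_force: 118.3
```

Emit:
play_rows(
  motion=[
    [-0.25,0,0.2,0,-0.018,0,-1],
    [-0.5,0,0.4,0,-0.036,0,-1],
    [-0.7,0,0.6,0,-0.054,0,-1],
    [-0.95,0,0.8,0,-0.072,0,-1],
    [-1.2,0,1.05,0,-0.09,0,-1],
  ],
)

```text
clock: 8.0
position: [0.4231, 0.0544, 0.1408]
tool_rot: [3.141, -0.149, 0.15]
force: [-0.1, 0.4, -1.1]
grip_width: 0.0181
finger_force: 118.4
```

```bash
cat > fl.py <<'E'
from plan import *
from workcell import viewer
def flapq():
    p,d=viewer.grab_frame('top');c=dict(viewer.camera_info('top'),p=p,d=d);s=w2s(cloud(c))
    k=(s[...,0]>-.15)&(s[...,0]<-.015)&(abs(abs(s[...,1])-.08)<.05)&(s[...,2]<.312)&(s[...,2]>.16)
    q=s[k];q=q[(q[:,2]<.3035+.0)|(q[:,0]<-.03)]
    a=np.arctan2(-q[:,0],.3-q[:,2]);r=np.hypot(q[:,0],q[:,2]-.3);a=a-np.arcsin(np.clip(.012/r,-1,1))
    return len(q),np.percentile(a[(r>.05)&(r<.135)],[20,50,80]).round(3)
if __name__=='__main__':print('flap',flapq())
E
python3 fl.py; python3 nx.py -.1161 0 .2402 .4 .15 -.0977 0 .2133 .4 .15
```

```text
flap (2746, array([1.128, 1.152, 1.174]))
t 8.05 hook [-0.1277  0.0004  0.2692] pitch 0.457 yaw 0.15 F [-0.2  0.3 -1.2] w 0.0178 q [-0.18  0.3  -0.12  2.3   0.15  0.4  -1.85]
-> [-0.1161  0.      0.2402  0.4     0.15  ] shift [0.21 0.11 1.66] turn [ 0.001 -0.057  0.   ] ikerr [0. 0.] [-0.16  0.36 -0.13  2.25  0.14  0.44 -1.83]
-> [-0.0977  0.      0.2133  0.4     0.15  ] shift [1.59 0.13 2.84] turn [0. 0. 0.] ikerr [0. 0.] [-0.17  0.44 -0.11  2.23  0.16  0.39 -1.83]
```

Emit:
play_rows(
  motion=[
    [0,0,0.35,0,-0.012,0,-1],
    [0.1,0,0.7,0,-0.024,0,-1],
    [0.1,0,1,0,-0.036,0,-1],
    [0.2,0.1,1.35,0,-0.047,0,-1],
    [0.2,0.1,1.7,0,-0.057,0,-1],
  ],
)

```text
clock: 8.55
position: [0.4279, 0.054, 0.1241]
tool_rot: [3.141, -0.093, 0.15]
force: [0.1, -0.2, -1.0]
grip_width: 0.0183
finger_force: 118.4
```

Emit:
play_rows(
  motion=[
    [0.3,0,0.6,0,0,0,-1],
    [0.6,0,1.2,0,0,0,-1],
    [0.9,0,1.7,0,0,0,-1],
    [1.2,0.1,2.3,0,0,0,-1],
    [1.6,0.1,2.8,0,0,0,-1],
  ],
)

```text
clock: 9.05
position: [0.4462, 0.0557, 0.0974]
tool_rot: [3.141, -0.093, 0.15]
force: [-1.9, -1.5, -0.6]
grip_width: 0.018
finger_force: 118.3
```

```bash
python3 fl.py; python3 nx.py -.0732 0 .1918 .42 .11 -.0503 0 .1794 .46 .11
```

```text
flap (2195, array([0.64 , 0.658, 0.678]))
t 9.1 hook [-0.0972  0.0005  0.2135] pitch 0.403 yaw 0.15 F [-0.2  0.1 -2.2] w 0.0181 q [-0.18  0.44 -0.11  2.23  0.16  0.39 -1.84]
-> [-0.0732  0.      0.1918  0.42    0.11  ] shift [ 2.27 -0.69  2.79] turn [-0.003  0.017  0.04 ] ikerr [0. 0.] [-0.23  0.52 -0.07  2.2   0.16  0.32 -1.9 ]
-> [-0.0503  0.      0.1794  0.46    0.11  ] shift [2.54 0.07 2.43] turn [-0.    0.04  0.  ] ikerr [0. 0.] [-0.24  0.58 -0.04  2.17  0.18  0.25 -1.9 ]
```

Emit:
play_rows(
  motion=[
    [0.45,-0.1,0.55,0,0.003,0.008,-1],
    [0.9,-0.3,1.1,0,0.006,0.016,-1],
    [1.4,-0.4,1.7,0,0.01,0.024,-1],
    [1.8,-0.6,2.2,0,0.014,0.032,-1],
    [2.3,-0.7,2.8,0,0.017,0.04,-1],
  ],
)

```text
clock: 9.6
position: [0.4708, 0.0669, 0.0719]
tool_rot: [-3.138, -0.111, 0.109]
force: [-0.9, 0.3, 0.5]
grip_width: 0.0181
finger_force: 118.6
```

Emit:
play_rows(
  motion=[
    [0.5,0,0.5,0,0.008,0,-1],
    [1,0,1,0,0.016,0,-1],
    [1.5,0,1.5,0,0.024,0,-1],
    [2,0.1,2,0,0.032,0,-1],
    [2.5,0.1,2.4,0,0.04,0,-1],
  ],
)

```text
clock: 10.1
position: [0.4981, 0.0685, 0.0507]
tool_rot: [-3.138, -0.151, 0.11]
force: [-0.9, 0.2, -0.6]
grip_width: 0.018
finger_force: 118.4
```

```bash
python3 nx.py -.0317 0 .1733 .49 .11  -.024 0 .172 .5 .11; python3 - <<'E'
from fl import *
print(flapq())
p,d=viewer.grab_frame('side');c=dict(viewer.camera_info('side'),p=p,d=d)
s=w2s(cloud(c))
# robot points close to the rail
g=p.astype(int);k=(s[...,0]>-.42)&(s[...,0]<-.15)&(s[...,1]>-.2)&(s[...,1]<.1)&(s[...,2]>.25)&(s[...,2]<.5)&(g[...,0]<g[...,1]+5)
q=s[k];print(len(q))
for z in(.28,.32,.36,.4,.44):
    t=q[abs(q[:,2]-z)<.02]
    if len(t):print(z,len(t),t[:,0].max().round(3),np.percentile(t[:,0],95).round(3))
cv2.imwrite('pics/i5.png',cv2.resize(p[100:320,130:400],(736,600),interpolation=3)[:,:,::-1])
E
```

```text
t 10.1 hook [-0.0506 -0.0007  0.1804] pitch 0.461 yaw 0.109 F [-0.9  0.2 -0.6] w 0.018 q [-0.23  0.58 -0.05  2.17  0.19  0.25 -1.91]
-> [-0.0317  0.      0.1733  0.49    0.11  ] shift [2.06 0.03 1.68] turn [-0.003  0.029 -0.   ] ikerr [0. 0.] [-0.25  0.62 -0.02  2.14  0.2   0.2  -1.91]
-> [-0.024  0.     0.172  0.5    0.11 ] shift [0.83 0.02 0.5 ] turn [0.   0.01 0.  ] ikerr [0. 0.] [-0.25  0.63 -0.02  2.13  0.2   0.19 -1.91]
(1110, array([0.205, 0.218, 0.231]))
2045
0.28 111 -0.254 -0.256
0.32 58 -0.262 -0.264
0.36 98 -0.258 -0.272
0.4 647 -0.252 -0.262
0.44 506 -0.265 -0.274
```

View pics/i5.png

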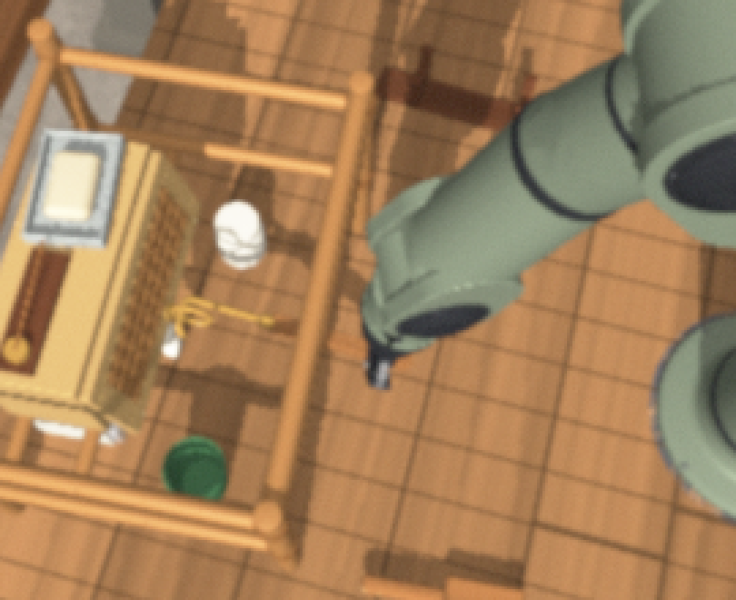

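The robot's nearest surface stands about 25 mm in front of the rail, and the flap is at 0.22 rad. I'll finish with more pitch so the wrist stays clear.

```bash
python3 nx.py -.036 0 .1743 .505 .11  -.0255 0 .172 .515 .11
```

```text
t 10.2 hook [-0.0506 -0.0006  0.1803] pitch 0.46 yaw 0.109 F [-0.5 -0.  -0.9] w 0.0179 q [-0.23  0.58 -0.05  2.17  0.19  0.25 -1.91]
-> [-0.036   0.      0.1743  0.505   0.11  ] shift [1.81 0.03 1.86] turn [-0.003  0.045 -0.   ] ikerr [0. 0.] [-0.26  0.62 -0.01  2.16  0.23  0.17 -1.95]
-> [-0.0255  0.      0.172   0.515   0.11  ] shift [1.08 0.03 0.67] turn [0.   0.01 0.  ] ikerr [0. 0.] [-0.23  0.64 -0.04  2.14  0.34  0.17 -2.05]
```

Emit:
play_rows(
  motion=[
    [0.4,0,0.4,0,0.01,0,-1],
    [0.8,0,0.8,0,0.02,0,-1],
    [1.1,0,1.2,0,0.03,0,-1],
    [1.5,0,1.5,0,0.04,0,-1],
    [1.8,0,1.85,0,0.045,0,-1],
  ],
)

```text
clock: 10.7
position: [0.5184, 0.071, 0.0353]
tool_rot: [-3.138, -0.196, 0.11]
force: [-1.2, -0.3, -0.7]
grip_width: 0.018
finger_force: 118.4
```

```bash
cat > rc.py <<'E'
from fl import *
print(flapq())
p,d=viewer.grab_frame('side');c=dict(viewer.camera_info('side'),p=p,d=d);s=w2s(cloud(c))
g=p.astype(int);k=(s[...,0]>-.42)&(s[...,0]<-.15)&(s[...,1]>-.2)&(s[...,1]<.1)&(s[...,2]>.25)&(s[...,2]<.5)&(g[...,0]<g[...,1]+5)
q=s[k]
for z in(.28,.3,.32,.34,.36,.38,.42):
    t=q[abs(q[:,2]-z)<.012]
    if len(t):print(z,len(t),t[:,0].max().round(3),np.percentile(t[:,0],90).round(3))
E
python3 rc.py; python3 nx.py -.0255 0 .172 .515 .11
```

```text
(692, array([0.089, 0.102, 0.113]))
0.28 62 -0.248 -0.251
0.3 23 -0.251 -0.256
0.32 55 -0.254 -0.256
0.34 35 -0.281 -0.287
0.36 146 -0.247 -0.265
0.38 370 -0.246 -0.26
0.42 264 -0.257 -0.269
t 10.8 hook [-0.0361 -0.      0.1747] pitch 0.505 yaw 0.108 F [-0.2  0.2 -0.3] w 0.018 q [-0.25  0.62 -0.02  2.16  0.23  0.17 -1.95]
-> [-0.0255  0.      0.172   0.515   0.11  ] shift [1.08 0.08 0.69] turn [-0.003  0.01  -0.   ] ikerr [0. 0.] [-0.23  0.64 -0.04  2.14  0.34  0.17 -2.05]
```

Emit:
play_rows(
  motion=[
    [0.2,0,0.15,0,0.002,0,-1],
    [0.45,0,0.3,0,0.004,0,-1],
    [0.65,0,0.4,0,0.006,0,-1],
    [0.85,0.1,0.55,0,0.008,0,-1],
    [1,0.1,0.65,0,0.01,0,-1],
  ],
)

```text
clock: 11.3
position: [0.5295, 0.0712, 0.031]
tool_rot: [-3.138, -0.205, 0.11]
force: [-2.3, 1.3, -1.5]
grip_width: 0.0181
finger_force: 118.4
```

```bash
python3 rc.py; python3 nx.py -.0225 0 .1715 .515 .11
```

```text
(124, array([0.028, 0.035, 0.043]))
0.28 47 -0.242 -0.244
0.3 50 -0.246 -0.247
0.32 52 -0.246 -0.249
0.34 41 -0.243 -0.271
0.36 196 -0.235 -0.253
0.38 400 -0.235 -0.253
0.42 293 -0.252 -0.263
t 11.4 hook [-0.0266 -0.0008  0.1726] pitch 0.515 yaw 0.108 F [-1.  -0.2 -0.8] w 0.018 q [-0.23  0.64 -0.04  2.14  0.3   0.17 -2.01]
-> [-0.0225  0.      0.1715  0.515   0.11  ] shift [ 0.37 -0.02  0.18] turn [-0.004 -0.    -0.   ] ikerr [0. 0.] [-0.24  0.64 -0.03  2.13  0.3   0.17 -2.01]
```

```bash
cat > fp.py <<'E'
from plan import *
from workcell import viewer
for n in('top','side'):
    p,d=viewer.grab_frame(n);c=dict(viewer.camera_info(n),p=p,d=d);s=w2s(cloud(c))
    k=(s[...,0]>-.08)&(s[...,0]<.03)&(abs(abs(s[...,1])-.075)<.055)&(s[...,2]<.285)&(s[...,2]>.17);q=s[k]
    k2=(s[...,0]>-.08)&(s[...,0]<.03)&(abs(s[...,1])<.13)&(s[...,2]<.15)&(s[...,2]>.13);
    if len(q)>20:
        m=np.median(np.abs(q[:,0]-np.median(q[:,0])));a=np.polyfit(q[:,2],q[:,0],1);r=q[:,0]-np.polyval(a,q[:,2]);q=q[abs(r)<.008];a=np.polyfit(q[:,2],q[:,0],1);print(n,len(q),'slope(dx/dz)~q',a.round(4),'x at z=.3,.2',np.polyval(a,[.3,.2]).round(4),'z',q[:,2].min().round(3),q[:,2].max().round(3))
    b=(s[...,0]>-.09)&(s[...,0]<-.005)&(abs(s[...,1])<.006)&(s[...,2]>.14)&(s[...,2]<.22);t=s[b]
    if len(t):print(n,'ring',len(t),t.min(0).round(4),t.max(0).round(4))
E
python3 fp.py
```

```text
top 759 slope(dx/dz)~q [ 0.0331 -0.021 ] x at z=.3,.2 [-0.0111 -0.0144] z 0.17 0.285
top ring 69 [-0.0664 -0.0053  0.1501] [-0.0131  0.0054  0.2146]
side 780 slope(dx/dz)~q [ 0.0299 -0.0163] x at z=.3,.2 [-0.0073 -0.0103] z 0.171 0.285
side ring 75 [-0.0609 -0.0048  0.1526] [-0.0088  0.006   0.2136]
```

Emit:
play_rows(
  motion=[
    [0.1,0,0.05,0,0,0,-1],
    [0.2,0,0.1,0,0,0,-1],
    [0.2,0,0.1,0,0,0,-1],
    [0.2,0,0.1,0,0,0,-1],
    [0.2,0,0.1,0,0,0,-1],
  ],
)

```text
clock: 12.0
position: [0.5314, 0.0714, 0.0306]
tool_rot: [-3.138, -0.205, 0.109]
force: [-0.8, 0.3, -0.8]
grip_width: 0.0182
finger_force: 118.4
```

```bash
python3 fp.py; python3 nx.py -.038 0 .175 .50 .11 -.038 -.075 .175 .50 .11 -.1 -.075 .19 .35 .11 -.17 -.09 .2 .1 .3
```

```text
top 732 slope(dx/dz)~q [ 0.0166 -0.0162] x at z=.3,.2 [-0.0112 -0.0129] z 0.17 0.285
top ring 69 [-0.0641 -0.0057  0.1539] [-0.0111  0.0055  0.2116]
side 752 slope(dx/dz)~q [ 0.0137 -0.0115] x at z=.3,.2 [-0.0074 -0.0087] z 0.172 0.285
side ring 75 [-0.0601 -0.0051  0.1537] [-0.0071  0.0058  0.2176]
t 12.1 hook [-0.0245 -0.0007  0.1721] pitch 0.515 yaw 0.108 F [-0.9  0.3 -0.3] w 0.0182 q [-0.23  0.64 -0.04  2.14  0.29  0.17 -2.01]
-> [-0.038  0.     0.175  0.5    0.11 ] shift [-1.4  -0.07 -0.92] turn [-0.003 -0.015 -0.   ] ikerr [0. 0.] [-0.24  0.62 -0.04  2.16  0.29  0.18 -2.01]
-> [-0.038 -0.075  0.175  0.5    0.11 ] shift [-0.23  7.5  -0.04] turn [0. 0. 0.] ikerr [0. 0.] [-0.02  0.62 -0.11  2.16  0.33  0.19 -1.88]
-> [-0.1   -0.075  0.19   0.35   0.11 ] shift [-6.95 -0.2  -6.31] turn [ 0.   -0.15 -0.  ] ikerr [0. 0.] [ 0.06  0.48 -0.21  2.21  0.23  0.43 -1.79]
-> [-0.17 -0.09  0.2   0.1   0.3 ] shift [-7.7   6.01 -7.43] turn [-0.016 -0.249 -0.19 ] ikerr [0. 0.] [ 0.19  0.36 -0.24  2.14  0.18  0.86 -1.44]
```

Emit:
play_rows(
  motion=[
    [-0.4,0,-0.3,0,-0.005,0,-1],
    [-0.8,0,-0.6,0,-0.01,0,-1],
    [-1.2,0,-0.85,0,-0.015,0,-1],
    [-1.2,0,-0.85,0,-0.015,0,-1],
    [-1.2,0,-0.85,0,-0.015,0,-1],
  ],
)

```text
clock: 12.6
position: [0.5181, 0.0699, 0.0366]
tool_rot: [-3.138, -0.19, 0.109]
force: [0.0, 0.2, -2.6]
grip_width: 0.0181
finger_force: 118.1
```

Emit:
play_rows(
  motion=[
    [0,1.4,0,0,0,0,-1],
    [-0.1,2.8,0,0,0,0,-1],
    [-0.1,4.3,0,0,0,0,-1],
    [-0.2,5.9,0,0,0,0,-1],
    [-0.2,7.5,0,0,0,0,-1],
  ],
)

```text
clock: 13.1
position: [0.5243, -0.0055, 0.0357]
tool_rot: [-3.138, -0.19, 0.11]
force: [1.0, 0.1, -1.3]
grip_width: 0.018
finger_force: 118.1
```

```bash
python3 fp.py; python3 nx.py -.1 -.075 .19 .35 .11 -.165 -.08 .2 .1 .3 
```

```text
top 724 slope(dx/dz)~q [ 0.0156 -0.016 ] x at z=.3,.2 [-0.0113 -0.0128] z 0.17 0.285
top ring 67 [-0.0641 -0.0059  0.1535] [-0.0109  0.0048  0.2169]
side 747 slope(dx/dz)~q [ 0.0137 -0.0115] x at z=.3,.2 [-0.0074 -0.0088] z 0.171 0.285
side ring 72 [-0.0606 -0.0057  0.1523] [-0.0072  0.0059  0.2195]
t 13.2 hook [-0.0355 -0.079   0.1739] pitch 0.5 yaw 0.106 F [-0.1  0.1 -1.3] w 0.018 q [-0.01  0.62 -0.12  2.15  0.33  0.19 -1.88]
-> [-0.1   -0.075  0.19   0.35   0.11 ] shift [-7.16 -0.49 -6.46] turn [-0.002 -0.15  -0.003] ikerr [0. 0.] [ 0.06  0.48 -0.21  2.21  0.23  0.44 -1.8 ]
-> [-0.165 -0.08   0.2    0.1    0.3  ] shift [-7.17  5.02 -7.41] turn [-0.016 -0.249 -0.19 ] ikerr [0. 0.] [ 0.18  0.37 -0.25  2.13  0.18  0.86 -1.47]
```

Emit:
play_rows(
  motion=[
    [-1.5,-0.1,-1.3,0,-0.03,0,-1],
    [-3,-0.2,-2.6,0,-0.06,0,-1],
    [-4.4,-0.3,-3.9,0,-0.09,0,-1],
    [-5.8,-0.4,-5.2,0,-0.12,0,-1],
    [-7.2,-0.5,-6.5,0,-0.15,0,-1],
  ],
)

```text
clock: 13.7
position: [0.4407, -0.0086, 0.0864]
tool_rot: [-3.138, -0.039, 0.111]
force: [-0.1, 0.1, -1.5]
grip_width: 0.0179
finger_force: 118.2
```

Emit:
play_rows(
  motion=[
    [-1.4,1,-1.5,0,-0.05,-0.04,-1],
    [-2.8,2,-3,0,-0.1,-0.08,-1],
    [-4.2,3,-4.4,-0.01,-0.15,-0.12,-1],
    [-5.7,4,-5.9,-0.01,-0.2,-0.16,-1],
    [-7.2,5,-7.4,-0.016,-0.249,-0.19,-1],
  ],
)

```text
clock: 14.2
position: [0.372, -0.0674, 0.1576]
tool_rot: [-3.138, 0.211, 0.303]
force: [-0.6, 0.5, -0.9]
grip_width: 0.0181
finger_force: 118.1
```

```bash
python3 -c "
from plan import *
print(w2hook([.51,-.03,.2]),w2hook([.52,-.19,.22]))"; python3 nx.py -.267 -.13 .2 0 .5 -.269 -.291 .22 0 .1
```

```text
[-0.26674605 -0.13038346  0.2       ] [-0.26932395 -0.29067492  0.22      ]
t 14.2 hook [-0.1662 -0.0775  0.2008] pitch 0.099 yaw 0.302 F [-0.6  0.5 -0.9] w 0.0181 q [ 0.24  0.37 -0.33  2.13  0.21  0.87 -1.5 ]
-> [-0.267 -0.13   0.2    0.     0.5  ] shift [-10.62   7.86  -0.28] turn [-0.055 -0.1   -0.19 ] ikerr [0. 0.] [ 0.4   0.29 -0.27  2.2   0.32  0.94 -1.17]
-> [-0.269 -0.291  0.22   0.     0.1  ] shift [-6.02  4.46 -0.17] turn [0.122 0.    0.381] ikerr [0. 0.] [ 0.55  0.29 -0.15  2.12  0.22  1.02 -1.22]
```

Emit:
play_rows(
  motion=[
    [-2.1,1.6,0,-0.011,-0.02,-0.038,-1],
    [-4.2,3.2,-0.1,-0.022,-0.04,-0.076,-1],
    [-6.3,4.7,-0.1,-0.033,-0.06,-0.114,-1],
    [-8.5,6.3,-0.2,-0.044,-0.08,-0.152,-1],
    [-10.6,7.9,-0.3,-0.055,-0.1,-0.19,-1],
  ],
)

```text
clock: 14.7
position: [0.2969, -0.1738, 0.1818]
tool_rot: [3.14, 0.31, 0.5]
force: [-0.3, 0.4, -1.9]
grip_width: 0.018
finger_force: 118.1
```

Emit:
play_rows(
  motion=[
    [-1.2,0.9,0,0.024,0,0.076,-1],
    [-2.4,1.8,0,0.048,0,0.152,-1],
    [-3.6,2.7,-0.1,0.072,0,0.228,-1],
    [-4.8,3.6,-0.1,0.098,0,0.304,-1],
    [-6,4.5,-0.2,0.122,0,0.381,-1],
  ],
)

```text
clock: 15.2
position: [0.2689, -0.2411, 0.202]
tool_rot: [3.141, 0.309, 0.09]
force: [0.5, 1.0, -1.9]
grip_width: 0.018
finger_force: 118.2
```

```bash
python3 - <<'E'
from h import *
from workcell import observe
s=observe();print(s['clock'],s['position'],s['tool_rot'])
g=np.array([.4131,-.338,.1952]);r=[3.141,.309,-.066]
print(step(s,g,r))
E
```

```text
15.2 [ 0.26886069 -0.24108431  0.20199517] [3.14105069 0.30863463 0.09029875]
(array([13.06, 10.95, -3.44]), array([ 0.047, -0.   ,  0.149]))
```

Emit:
play_rows(
  motion=[
    [2.6,2.2,-0.7,0.01,0,0.03,-1],
    [5.2,4.4,-1.4,0.02,0,0.06,-1],
    [7.8,6.6,-2.1,0.03,0,0.09,-1],
    [10.4,8.8,-2.8,0.04,0,0.12,-1],
    [13.1,11,-3.4,0.047,0,0.149,-1],
  ],
)

```text
clock: 15.7
position: [0.415, -0.338, 0.1944]
tool_rot: [3.14, 0.309, -0.064]
force: [-0.6, -0.1, -1.6]
grip_width: 0.0181
finger_force: 118.2
```

```bash
python3 - <<'E'
from h import *
from workcell import observe,viewer
s=observe();print(s['clock'],s['position'],s['tool_rot'])
for n in('top','side'):
    p,d=viewer.grab_frame(n);P=cloud(dict(viewer.camera_info(n),d=d)); k=(P[...,0]>.48)&(P[...,0]<.72)&(P[...,1]>-.42)&(P[...,1]<-.25)&(P[...,2]>.12)&(P[...,2]<.28)
    q=P[k]
    for x in np.arange(.5,.7,.02):
        t=q[abs(q[:,0]-x)<.01]
        if len(t): print(n,round(x,2),len(t),np.round(np.median(t,0),4),np.round(t[:,2].max(),3),np.round(t[:,1].max(),3))
print(step(s,[.4142,-.3385,.0446],[3.1405,.309,-.066]))
E
```

```text
15.7 [ 0.41504391 -0.33799836  0.194385  ] [ 3.1401977   0.30881044 -0.06398184]
top 0.5 27 [ 0.5024 -0.3338  0.2183] 0.223 -0.331
top 0.52 44 [ 0.52   -0.3389  0.2189] 0.223 -0.332
top 0.54 52 [ 0.5406 -0.3401  0.2184] 0.225 -0.333
top 0.56 45 [ 0.5581 -0.3428  0.2175] 0.225 -0.335
top 0.58 24 [ 0.5767 -0.3444  0.213 ] 0.219 -0.339
top 0.6 17 [ 0.6031 -0.3476  0.2131] 0.216 -0.344
top 0.62 19 [ 0.6205 -0.3477  0.2141] 0.22 -0.345
top 0.64 20 [ 0.6391 -0.3491  0.212 ] 0.216 -0.346
top 0.66 42 [ 0.6659 -0.3433  0.2119] 0.217 -0.302
top 0.68 21 [ 0.6724 -0.327   0.2131] 0.217 -0.311
side 0.5 46 [ 0.4997 -0.3392  0.2168] 0.222 -0.331
side 0.52 45 [ 0.5201 -0.3397  0.218 ] 0.223 -0.333
side 0.54 46 [ 0.5405 -0.3403  0.2167] 0.222 -0.334
side 0.56 42 [ 0.5598 -0.3423  0.2173] 0.224 -0.336
side 0.58 23 [ 0.5779 -0.3455  0.2133] 0.221 -0.339
side 0.6 13 [ 0.5983 -0.3493  0.211 ] 0.215 -0.347
side 0.62 14 [ 0.6185 -0.35    0.2127] 0.216 -0.345
side 0.64 14 [ 0.6402 -0.3504  0.2124] 0.215 -0.347
side 0.66 14 [ 0.6605 -0.3531  0.2121] 0.219 -0.31
side 0.68 33 [ 0.677  -0.3327  0.2113] 0.217 -0.305
(array([ 4.48,  0.04, 14.29]), array([ 0.001, -0.   ,  0.002]))
```

The pole hasn't slipped in the grip, so I'll lower it back to the pose where I gripped it.

Emit:
play_rows(
  motion=[
    [1,0,3.2,0,0,0,-1],
    [2,0,6.5,0,0,0,-1],
    [3,0,9.5,0,0,0,-1],
    [3.8,0,12,0,0,0,-1],
    [4.3,0,13.6,0,0,0,-1],
  ],
)

```text
clock: 16.3
position: [0.4129, -0.3366, 0.05]
tool_rot: [3.141, 0.311, -0.061]
force: [0.2, -0.0, -1.2]
grip_width: 0.018
finger_force: 118.2
```

Emit:
play_rows(
  motion=[
    [0.1,0,0.4,0,0,0,-1],
    [0.2,0,0.7,0,0,0,-1],
    [0.2,0,0.7,0,0,0,-1],
    [0.2,0,0.7,0,0,0,-1],
    [0.2,0,0.7,0,0,0,-1],
  ],
)

```text
clock: 16.8
position: [0.4142, -0.3366, 0.0453]
tool_rot: [3.14, 0.308, -0.059]
force: [-0.3, 0.4, -1.8]
grip_width: 0.0177
finger_force: 118.4
```

```bash
python3 -c "
from h import *
from workcell import observe
s=observe();print(s['clock'],s['position'],s['tool_rot'],s['force'],s['moment']);print(step(s,[.4142,-.3385,.0446],[3.1405,.309,-.066]))"
```

```text
16.8 [ 0.41417233 -0.33659955  0.04527156] [ 3.13979319  0.3075901  -0.05888807] [-0.29767381  0.44740448 -1.81676328] [-0.02339123 -0.29928273  0.00789476]
(array([0.03, 0.19, 0.06]), array([ 0.003, -0.001,  0.007]))
```

Emit:
play_rows(
  motion=[
    [0,0.1,0.1,0,0,0.005,-1],
    [0.05,0.1,0.2,0,0,0.005,-1],
    [0.05,0.1,0.2,0,0,0.005,-0.5],
    [0.05,0.1,0.2,0,0,0.005,0],
    [0.05,0.1,0.2,0,0,0.005,1],
  ],
  squeeze=20,
)

```text
clock: 17.3
position: [0.4137, -0.3375, 0.0425]
tool_rot: [3.139, 0.308, -0.064]
force: [0.1, 0.1, 0.2]
grip_width: 0.0495
finger_force: 0.0
```

Emit:
play_rows(
  motion=[
    [0,0,0,0,0,0,1],
    [0,0,0,0,0,0,1],
    [0,0,0,0,0,0,1],
    [0,0,0,0,0,0,1],
    [0,0,0,0,0,0,1],
  ],
)

```text
clock: 17.8
position: [0.4136, -0.3373, 0.0424]
tool_rot: [3.139, 0.309, -0.064]
force: [0.3, 0.2, -0.1]
grip_width: 0.0852
finger_force: 0.0
```

Emit:
play_rows(
  motion=[
    [0,0,-2,0,0,0,1],
    [0,0,-5,0,0,0,1],
    [0,0,-9,0,0,0,1],
    [0,0,-13,0,0,0,1],
    [0,0,-16,0,0,0,1],
  ],
)

```text
clock: 18.3
position: [0.463, -0.3401, 0.1973]
tool_rot: [3.138, 0.307, -0.064]
force: [-0.4, -0.6, -0.0]
grip_width: 0.0857
finger_force: 0.0
```

Emit:
play_rows(
  motion=[
    [-3,3,0,0,0,0,1],
    [-5,7,-1,0,0,0,1],
    [-6,11,-2,0,0,0,1],
    [-7,15,-3,0,0,0,1],
    [-7,18,-3,0,0,0,1],
  ],
)

```text
clock: 18.8
position: [0.3919, -0.5189, 0.2472]
tool_rot: [3.136, 0.307, -0.067]
force: [0.2, -0.3, -0.3]
grip_width: 0.0853
finger_force: 0.0
```

```bash
python3 fp.py; python3 - <<'E'
from h import *
from workcell import observe,viewer
s=observe();print(s['clock'],s['position'])
p,d=viewer.grab_frame('top');c=dict(viewer.camera_info('top'),d=d);P=cloud(c);A=[]
for v in list(range(205,242))+[250]:
    us=[u for u in range(338,362) if .062<P[v,u,2]<.08]
    if us:A.append(ray_z(c,np.mean(us),v,.07))
A=np.array(A);f=np.polyfit(A[:,0],A[:,1],1);print(len(A),f[0],np.polyval(f,.45))
for x in(.4,.45,.5,.6,.63):
    t=P[(abs(P[...,0]-x)<.01)&(abs(P[...,1]-np.polyval(f,x))<.004)&(P[...,2]<.1)];print(x,np.median(t[:,2]).round(4))
for u in(341,343,345,347):
    vs=[v for v in range(150,172) if .05<P[v,u,2]<.08]; print('prong',ray_z(c,u,np.mean(vs),.064) if vs else None, np.median(P[vs,u,2]) if vs else 0)
cv2.imwrite('pics/e.png',p[:,:,::-1])
E
```

```text
top 726 slope(dx/dz)~q [ 0.0171 -0.0163] x at z=.3,.2 [-0.0112 -0.0129] z 0.171 0.285
top ring 69 [-0.0635 -0.0057  0.1472] [-0.0108  0.006   0.2187]
side 753 slope(dx/dz)~q [ 0.0138 -0.0115] x at z=.3,.2 [-0.0074 -0.0088] z 0.17 0.285
side ring 74 [-0.0603 -0.0059  0.1538] [-0.0065  0.0059  0.2199]
18.9 [ 0.39118827 -0.519644    0.24502792]
38 -0.05412570132813395 -0.33705797034064955
0.4 0.0701
0.45 0.0684
0.5 0.0692
0.6 0.0372
0.63 0.0617
prong [ 0.67001793 -0.31772242  0.064     ] 0.06424052335529783
prong [ 0.67000433 -0.32441202  0.064     ] 0.06548021052370678
prong [ 0.66999072 -0.33110164  0.064     ] 0.06519764218365162
prong [ 0.66997711 -0.33779128  0.064     ] 0.06307523651812617
```

View pics/e.png

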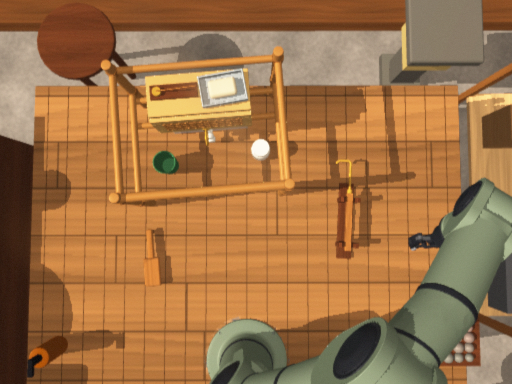

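The pole lies back in its rests with the hook at (345,161), pointing left. The flap is shut, the bystanders haven't moved and the arm is clear, so I'm handing in.

```bash
python3 -c "
from workcell import bot
print(bot.job_done())"
```

```text
the job is handed in; nothing more can be done
None
```

I handed the job in at about 19 s, with no verdict returned: the flap was swung shut by its ring (about 0.015 rad open in the images), the pole is back in its rests with the hook away and pointing left, and the cup, jar and hairbrush look unmoved in the last picture.

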